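Turn a gearbox side plate over onto its assembly cradle

ROBOT

A 6-joint arm with a two-finger parallel gripper is mounted at the origin on the work surface. World frame = base frame: x ahead of the robot, y to its left, z up, the work surface at z = 0. Lengths are in m, angles in degrees, forces in N, time in s.
With the tool pointing down it reaches from about 0.4 to 0.825 m from the base axis. Payload 7 kg.
Tool frame: the origin (TCP) lies midway between the tips of the shut fingers; the grasp point (between the pads) lies ctrl.grasp_offset behind it (ctrl.grasp_offset is the distance from the TCP to the grasp point, in m); z points along the fingers, y is the line along which they close (so a half turn about z gives the same grasp; the last joint's range is limited). The gripper opens to 88 mm and grips with 3 to 60 N. Pads are 19 mm wide; open, the fingers measure 130 mm over their backs; the gripper's body (78 mm by 193 mm) begins 47 mm behind the grasp point.
Start: joints at [-58.608, 20.546, 0.682, 0, -70.136, -16.507], TCP at [0.173, -0.652, 0.199] pointing down, gripper open.
Joint ranges: [-176.03, 176.03], [-82.01, 121.73], [-58.28, 71.71], [-173.87, 95.51], [-174.79, -0.11], [-173.66, 173.66]. Speed limits (degrees/s): [136.94, 136.94, 172.46, 180, 180, 180].

INTERFACE

Orientations are given as [roll, pitch, yaw] about the fixed x, y, z axes, in that order (R = Rz(yaw) Ry(pitch) Rx(roll)).
In Python, from plant import ctrl gives the robot as it stands. The module is installed in compiled form; this text tells all that it offers.
- The arm moves only by the tool send_rows, never from a script. Its argument "increments" is a list that holds one entry, the list of rows, each a list of 4 numbers: the shift along the world's x, y, z normalised to -1 to 1, where 1 is 0.2 m, then the turn about the world's z normalised to -1 to 1, where 1 is 1.5 rad. In form: [[[x, y, z, roll], ...]]. A call has 1 to 12 rows; each row is the pose to reach, as a shift and turn from the pose commanded when the call began; what a row does not reach only later rows make up. A row lasts 1/8 s, in which the tool goes at most 62.5 mm and 10.7 degrees, less where a joint would pass 70% of its speed; a pose out of reach is approached as far as the arm can. A call with a number of a shift or a turn outside -1 to 1 is refused whole. A call with a gripper value outside its range is refused whole. "jaw" is the opening, from 0 (shut) to 1 (fully open), set as the call begins (left out, the last holds). The fingers move at their own pace and stop on an object; the grip force is fixed at half the most. Time passes only in rows, so rows that repeat a pose let the fingers close. It gives the time, the measured TCP pose, the force, the opening and the grip force at its end, in the units of the state.
- ctrl.get_obs(): the state, without advancing time (a new reading comes with each control period).
- ctrl.snapshot(name): name is "scene" or "top"; returns the picture (400x640x3 uint8, red, green, blue); there is no depth.
- ctrl.calibration(name): a dict with "mtx" (3x3 intrinsics, pixels), "k1" (the pictures are not rectified: a ray, as slopes to the right and down, at radius r is drawn at 1 + k1 r^2 times it, then the intrinsics apply), "eye" and "attitude" of the camera in the world. Camera axes: x right, y up, looking along -z (the intrinsics and any distortion apply to the point x, -y, -z); pixel columns grow to the right and rows downward; lengths in m; the calibration is good to about 2 mm. A picture is of the moment at which its call begins. calibration takes no time and is no camera call.
- ctrl.close_job(): hands the job in; it is judged then, once.
Trained networks look in the newest picture that a camera, given by its name, has taken for a name from the list of things; names that differ only in an ending like _2 or _b are one class to them, and where a whole thing is asked for, a point or a joint stands for the part that bears it (a point fixed in the world has none). Each returns a list of dicts, best first, with "conf" (0 to 1); they miss things now and then, are a little off and sometimes report something else, mostly with a low value. They report only what shows in the picture. A call takes as long as a camera call. They do not tell look-alikes from the thing itself.
- ctrl.trace(thing, camera): "mask" (400x640 bool, what is visible of it) and "bbox" ([left, top, right, bottom] in pixels, round what is visible of it).
- ctrl.spot_point(thing, camera): "pixel" ([row, column] in pixels: a listed point, or the origin of a listed thing).
The state is a dict: "clock": time; "joint_pos": joint angles; "qvel": joint speeds; "tau": joint torques, N m; "tool_pos": TCP position; "orientation": TCP orientation; "force": force on the tool from outside, world axes, zero at the start; "moment": the same for the moment, N m; "opening": finger opening in m; "gripper_force": force on a finger pad.
Only numpy, scipy, OpenCV 4.12 (cv2) and the standard library are available. Lean on these libraries where they do the work, as an engineer would, in place of code of your own. Each camera call takes 0.05 s, during which the arm holds its last target. There are 200 camera calls.

TASK

The aluminium gearbox plate stands on its standoffs on the bench: turn it over so that its four standoffs point straight up, and lay it centred on the two rails of the plywood cradle, flat on both and between the end lips, either way round. Do not drop it or let it fall over on the way; the slotted wooden block can hold it on end while you change your grip. Leave the other things on the bench where they are.

Things in the scene. Friction and masses are not known exactly. Their poses are not given: they have to be found in the camera images.
- plate: Aluminium gearbox side plate: slab 60 (x) x 110 (y) x 6 mm with four round standoffs, 10 mm across, 25 mm long, on one face at x = +-20, y = +-30 mm. Origin: centre of the plane of the standoffs' ends; z points out of the smooth face, the slab filling z = 25 to 31 mm. At the start it stands on the bench on its standoffs, smooth face up. 0.1 to 0.2 kg.
- plate_mid (a point): The centre of the plate's slab (28 mm along the plate's z from its origin); same axes as the plate.
- cradle: Plywood cradle fixed to the bench: base board 80 (x) x 150 (y) x 6 mm, two rails along x at y = -58..-36 and 36..58 mm, tops 36 mm above the bench. Outside each rail a lip 8 mm thick rises to 40 mm, so the plate's 110 mm length lies on the rails between the lips with 3 mm to spare at either end. Origin: centre of its underside.
- cradle_seat (a point): Point midway between the cradle's rails at the level of their tops (36 mm above the bench), cradle axes: the centre of where the slab's underside belongs.
- stand: Wooden block 100 (x) x 80 (y) x 35 mm high fixed to the bench, with a slot from above along its x through its centre: 85 mm long, 9 mm wide, 20 mm deep with a chamfered mouth. A short end of the plate fits in it with the plate upright (leaning up to about 9 degrees). Origin: centre of its underside.
- stand_slot (a point): Centre of the slot's floor, 15 mm above the bench, stand axes.
- wheel_a: Bystander: rubber wheel lying flat, 76 mm across, 26 mm high. Origin on its underside as it lies.
- wheel_b: Bystander: rubber wheel lying flat, 64 mm across, 24 mm high. Origin on its underside as it lies.
- tape: Bystander: tape measure standing on its edge, 70 x 40 x 62 mm high. Origin on its underside as it lies.
- driver: Bystander: screwdriver lying on the bench. Origin on its underside as it lies.
- spanner: Bystander: spanner lying on the bench. Origin on its underside as it lies.
- bearing: Bystander: steel bearing ring, 32 mm across, 10 mm high. Origin on its underside as it lies.
- collar: Bystander: dark shaft collar, 26 mm across, 12 mm high. Origin on its underside as it lies.
- gusset: Bystander: white L-shaped gusset, 70 x 70 x 4 mm. Origin on its underside as it lies.
There are look-alikes about, which are no part of the job. What is shaped like the plate but red is not meant.

How it is judged (in metres and radians):
At the end, for the whole second after the job is handed in: The plate lies released and at rest on the cradle's rails, standoffs up, level within 3 degrees and down on the rails (within 2.5 mm), its centre within 8 mm of the cradle's centre along the rails and 6 mm across them, its length along the cradle's within 0.1 rad, either way round (angle between plate's own z axis and vertical above 3.09 rad and z of plate_mid in the frame of cradle_seat between 0.001 and 0.0055 m and x of plate_mid in the frame of cradle_seat between -0.008 and 0.008 m and y of plate_mid in the frame of cradle_seat between -0.006 and 0.006 m and angle between the y axis of plate and the y axis of cradle, either way round below 0.1 rad and linear speed of plate below 0.02 m/s and contact force between plate and the fingers below 0.1 N); the robot touches nothing.
It fails at once if the plate was dropped or fell over (moving faster than 0.5 m/s while out of the gripper) (linear speed of plate above 0.5 m/s and contact force between plate and the arm below 0.05 N and contact force between plate and the fingers below 0.05 N).
It fails at once if another loose thing on the bench was moved more than 25 mm (distance of any of wheel_a, wheel_b, tape, driver, spanner, bearing, collar, gusset from where it was at the start of the episode above 0.025 m).
It also fails if it takes over 64 s, if anything falls off the work surface, if the arm or the gripper's body presses on something with over 40 N, if the wrist force passes 120 N, or if a joint passes its speed limit or range.

## Working session

There is one attempt and no reset: what is moved stays moved. The work goes in short steps, Python scripts to look and compute and a tool call to move; the robot and the scene stay as the last step left them, time stands still between calls to the robot, and variables do not carry over. Pictures are saved under pics/ and viewed, at most 10 in all, crops included, and the job is handed in when it is done.

Besides the shell and the picture viewer there is one more tool, called after "Request:" by a JSON object that holds its "op" and its "data". send_rows: Moves the arm, as the interface text tells. Its arguments: {"type":"object","properties":{"increments":{"type":"array"},"jaw":{"type":"number"}},"required":["increments"]}

```bash
mkdir -p pics; cat > h.py <<'E'
import numpy as np, cv2
from plant import ctrl
def ray(cam,px):  # px (row,col)
    c=ctrl.calibration(cam); K=np.array(c["mtx"])
    p=np.linalg.solve(K,[px[1],px[0],1.])[:2]; s=p.copy()
    for _ in range(30): s=p/(1+c["k1"]*(s@s))
    R=rot(c); return np.array(c["eye"]),R@np.array([s[0],-s[1],-1.])
def rot(c):
    a=np.array(c["attitude"],float)
    if a.shape==(3,3): return a
    from scipy.spatial.transform import Rotation as Ro
    return Ro.from_euler('xyz',a,degrees=True).as_matrix()
def at(cam,px,z):
    o,d=ray(cam,px); return o+d*(z-o[2])/d[2]
def proj(cam,P):
    c=ctrl.calibration(cam); q=rot(c).T@(np.array(P)-c["eye"]); s=np.array([q[0],-q[1]])/-q[2]
    s=s*(1+c["k1"]*(s@s)); u=np.array(c["mtx"])@[*s,1]; return u[[1,0]]
def snap(cam,name):
    im=ctrl.snapshot(cam); cv2.imwrite(f"pics/{name}.png",im[:,:,::-1]); return im
E
python3 - <<'E'
from h import *
print(ctrl.grasp_offset, ctrl.calibration("top"), ctrl.calibration("scene"))
snap("top","t0"); snap("scene","s0")
for cam in("top","scene"):
  for n,z in(("plate",0),("plate_mid",.028),("cradle",0),("cradle_seat",.036),("stand",0),("stand_slot",.015)):
    for d in ctrl.spot_point(n,cam)[:3]: print(cam,n,round(d["conf"],2),np.round(d["pixel"],1),at(cam,d["pixel"],z).round(4))
for n,z in(("plate",.031),("cradle",.04),("stand",.035)):
  for d in ctrl.trace(n,"top")[:3]:
    m=d["mask"].astype(np.uint8); cs=max(cv2.findContours(m,0,2)[0],key=cv2.contourArea)
    q=np.array([at("top",(p[1],p[0]),z)[:2] for p in cs[:,0]],np.float32)
    print(n,round(d["conf"],2),d["bbox"],cv2.minAreaRect(q))
print(ctrl.get_obs())
E
```

```text
0.0188 {'mtx': array([[409.30500149,   0.        , 322.82996042],
       [  0.        , 409.30500149, 194.98775538],
       [  0.        ,   0.        ,   1.        ]]), 'k1': -0.006063557286889208, 'eye': array([ 0.48556992, -0.09621255,  1.03022457]), 'attitude': array([  4.9060349 ,   0.87005923, -89.81680839])} {'mtx': array([[453.2855706 ,   0.        , 324.52277989],
       [  0.        , 453.2855706 , 203.54181539],
       [  0.        ,   0.        ,   1.        ]]), 'k1': 0.035943716178196576, 'eye': array([ 1.35606307, -0.70083826,  0.82850448]), 'attitude': array([52.81175347,  0.67333939, 51.41644889])}
top plate 0.97 [248.3 484.1] [ 0.4417 -0.4817  0.    ]
top plate 0.73 [208.4 419.4] [ 0.5406 -0.3229  0.    ]
top plate 0.55 [193.9 347.1] [ 0.5768 -0.1416  0.    ]
top plate_mid 0.95 [208.5 419.7] [ 0.5389 -0.3175  0.028 ]
top plate_mid 0.95 [248.  486.9] [ 0.4436 -0.478   0.028 ]
top plate_mid 0.84 [193.9 341.8] [ 0.5743 -0.1273  0.028 ]
top cradle 0.91 [206.2 173.6] [0.5447 0.2982 0.    ]
top cradle 0.36 [166.7 290.2] [0.6461 0.003  0.    ]
top cradle_seat 0.81 [202.  1
[... 1792 characters left out ...]
7), 3.0468575954437256)
{'clock': 0.85, 'joint_pos': array([-5.86069745e+01,  2.05425450e+01,  6.82752685e-01, -1.10733678e-03,
       -7.01360027e+01, -1.65072431e+01]), 'qvel': array([-0.01333102,  0.06628754,  0.04362877,  0.03633437,  0.0416808 ,
       -0.00015145]), 'tau': array([-8.07066499e-05, -5.82330358e+01,  2.93287736e+01,  7.00233534e+00,
        1.24928058e-02, -3.53462190e-05]), 'tool_pos': array([ 0.17339238, -0.65233074,  0.19860689]), 'orientation': array([-1.79996264e+02,  2.19334199e-03, -1.65114594e+02]), 'force': array([-0.17131361, -0.40819051,  0.01394273]), 'moment': array([-0.02740863, -0.04227494, -0.03478859]), 'gripper_force': 0.0, 'opening': 0.0875643322062784}
```

View pics/t0.png

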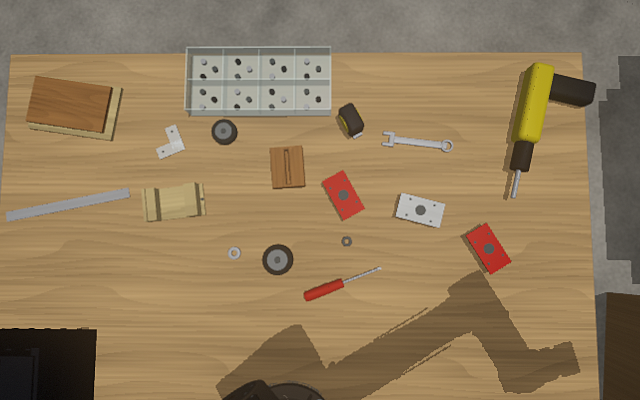

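View pics/s0.png

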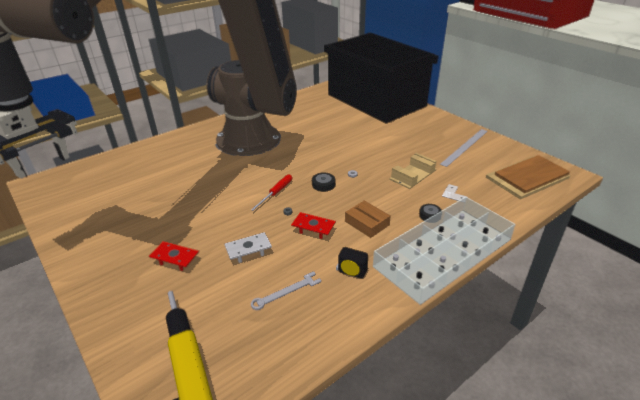

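The silver plate is at about (210,420) in the top view, between two red look-alikes at (193,345) and (248,487). The stand is at (167,288) with its slot along world x, and the cradle is at (203,173). The tool only yaws, so I'll grip the plate by its long edges a little off centre. I'll then pivot it in the pads against the stand's +y edge and lay it in the cradle.

Request:
{"op": "send_rows", "data": {"increments": [[[1, 0.95, 0, 0.714], [1, 0.95, 0, 0.714], [1, 0.95, 0, 0.714], [1, 0.95, 0, 0.714], [1, 0.95, 0, 0.714], [1, 0.95, 0, 0.714], [1, 0.95, 0, 0.714]]], "jaw": 1}}

```text
clock: 1.72
tool_pos: [0.3738, -0.462, 0.1987]
orientation: [-180.0, -0.0, -103.8]
force: [-1.2, 0.4, -0.1]
opening: 0.0876
gripper_force: 0.0
```

```bash
cat > fit.py <<'E'
from h import *
from scipy.optimize import minimize
def box(L,W,z0,z1): return [(x,y,z) for x in(-W/2,W/2) for y in(-L/2,L/2) for z in(z0,z1)]
def fit(cam,mask,parts,x0):
    # parts: point lists in object frame (convex hull silhouettes); pose x,y,yaw
    from cv2 import convexHull,fillPoly
    cnt=mask.astype(np.float32)
    cnt=cv2.resize(cnt,None,fx=4,fy=4,interpolation=cv2.INTER_LINEAR)>.5
    def cost(p):
        m=np.zeros(cnt.shape,np.uint8); c,s=np.cos(p[2]),np.sin(p[2])
        for P in parts:
            q=np.array([proj(cam,(p[0]+c*a-s*b,p[1]+s*a+c*b,z))[::-1] for a,b,z in P])
            q=(q+.5)*4-.5; fillPoly(m,[convexHull(np.round(q*16).astype(np.int32))],1,shift=4)
        return np.sum(m.astype(bool)^cnt)
    r=minimize(cost,x0,method="Nelder-Mead",options=dict(initial_simplex=[x0]+[list(np.add(x0,d)) for d in((.006,0,0),(0,.006,0),(0,0,.08))],xatol=1e-4,fatol=1))
    return r.x,r.fun/cnt.sum()
PLATE=[box(.11,.06,.025,.031)]
STAND=[box(.08,.10,0,.035)]
CRADLE=[box(.15,.08,0,.006)]+[[(x,s*y,z) for x in(-.04,.04) for y in(.036,.058) for z in(0,.036)] for s in(-1,1)]+[[(x,s*y,z) for x in(-.04,.04) for y in(.058,.066) for z in(0,.04)] for s in(-1,1)]
E
python3 - <<'E'
from fit import *
print({k:np.round(v,4) for k,v in ctrl.get_obs().items() if k in("clock","tool_pos","orientation","joint_pos")})
G={"plate":(PLATE,[.537,-.317,-.24]),"stand":(STAND,[.641,.006,.05]),"cradle":(CRADLE,[.554,.286,.1])}
for cam in("top","scene"):
  ctrl.snapshot(cam)
  for n,(P,x0) in G.items():
    ds=ctrl.trace(n,cam); u=proj(cam,(x0[0],x0[1],.03))
    ds=[d for d in ds if d["bbox"][0]<u[1]<d["bbox"][2] and d["bbox"][1]<u[0]<d["bbox"][3]]
    for d in ds[:2]:
      x,f=fit(cam,d["mask"],P,x0); print(cam,n,round(d["conf"],2),x.round(4),np.degrees(x[2]).round(1),round(f,3))
E
```

```text
{'clock': np.float64(1.725), 'joint_pos': array([-3.21966e+01,  1.29912e+01, -9.88910e+00,  1.20000e-03,
       -6.71043e+01,  1.84448e+01]), 'tool_pos': array([ 0.3738, -0.462 ,  0.1987]), 'orientation': array([-1.799857e+02, -6.000000e-03, -1.037513e+02])}
top plate 0.67 [ 0.5373 -0.3177 -0.2585] -14.8 0.036
top stand 0.7 [0.6436 0.0098 0.0797] 4.6 0.033Traceback (most recent call last):
  File "<stdin>", line 10, in <module>
  File "fit.py", line 15, in fit
    r=minimize(cost,x0,method="Nelder-Mead",options=dict(initial_simplex=[x0]+[list(np.add(x0,d)) for d in((.006,0,0),(0,.006,0),(0,0,.08))],xatol=1e-4,fatol=1))
    res = _minimize_neldermead(fun, x0, args, callback, bounds=bounds,
                               **options)
    fxcc = func(xcc)
    fx = function(np.copy(x), *(wrapper_args + args))
  File "fit.py", line 12, in cost
    q=np.array([proj(cam,(p[0]+c*a-s*b,p[1]+s*a+c*b,z))[::-1] for a,b,z in P])
                ~~~~^^^^^^^^^^^^^^^^^^^^^^^^^^^^^^^^^^^
  File "h.py", line 16, in proj
    c=ctrl.calibration(cam); q=rot(c).T@(np.array(P)-c["eye"]); s=np.array([q[0],-q[1]])/-q[2]
ValueError: time passes only in moves, steps and waits
```

```bash
sed -i 's/^from plant import ctrl/from plant import ctrl\nimport functools\ncal=functools.cache(lambda n: ctrl.calibration(n))/; s/c=ctrl.calibration(cam)/c=cal(cam)/' h.py
python3 - <<'E'
from fit import *
G={"plate":(PLATE,[.537,-.317,-.25]),"stand":(STAND,[.642,.007,.06]),"cradle":(CRADLE,[.554,.286,.1])}
for cam in("top","scene"):
  ctrl.snapshot(cam)
  for n,(P,x0) in G.items():
    ds=ctrl.trace(n,cam); u=proj(cam,(x0[0],x0[1],.03))
    ds=[d for d in ds if d["bbox"][0]<u[1]<d["bbox"][2] and d["bbox"][1]<u[0]<d["bbox"][3]]
    for d in ds[:2]:
      x,f=fit(cam,d["mask"],P,x0); print(cam,n,round(d["conf"],2),x.round(4),np.degrees(x[2]).round(1),round(f,3))
E
```

```text
top plate 0.9 [ 0.5364 -0.3168 -0.2527] -14.5 0.041
top stand 0.83 [0.643  0.0086 0.0818] 4.7 0.037
top cradle 0.98 [0.5557 0.2952 0.1154] 6.6 0.064
scene plate 0.76 [ 0.5375 -0.3171 -0.2731] -15.6 0.102
scene stand 0.67 [0.6444 0.0093 0.0971] 5.6 0.039
scene cradle 0.85 [0.5549 0.2948 0.14  ] 8.0 0.083
```

Request:
{"op": "send_rows", "data": {"increments": [[[0.84, 0.81, 0, -0.009], [0.84, 0.81, 0, -0.009], [0.84, 0.81, 0, -0.009], [0.84, 0.81, -0.1, -0.009], [0.84, 0.81, -0.3, -0.009], [0.84, 0.81, -0.5, -0.009], [0.84, 0.81, -0.65, -0.009], [0.84, 0.81, -0.78, -0.009], [0.84, 0.81, -0.87, -0.009], [0.84, 0.81, -0.92, -0.009], [0.84, 0.81, -0.945, -0.009], [0.84, 0.81, -0.945, -0.009]]]}}

```text
clock: 3.82
tool_pos: [0.5416, -0.3004, 0.0099]
orientation: [-180.0, -0.0, -104.5]
force: [-0.2, 0.2, 0.2]
opening: 0.0879
gripper_force: 0.0
```

Request:
{"op": "send_rows", "data": {"increments": [[[0, 0, 0, 0], [0, 0, 0, 0], [0, 0, 0, 0], [0, 0, 0, 0], [0, 0, 0, 0], [0, 0, 0, 0], [0, 0, 0, 0], [0, 0, 0, 0]]], "jaw": 0}}

```text
clock: 4.82
tool_pos: [0.5413, -0.3004, 0.0095]
orientation: [180.0, -0.0, -104.5]
force: [-0.6, 0.5, -0.1]
opening: 0.0133
gripper_force: 0.0
```

```bash
python3 - <<'E'
from h import *
im=snap("scene","s1"); t=snap("top","t1")
a=cv2.resize(im[180:320,160:360],(800,560)); cv2.imwrite("pics/s1c.png",np.hstack([cv2.resize(im[190:310,190:310],(400,400)),cv2.resize(t[150:270,360:480],(400,400))])[:,:,::-1])
print(ctrl.get_obs()["opening"],ctrl.get_obs()["gripper_force"])
E
```

```text
0.004966573006806044 0.0
```

View pics/s1c.png

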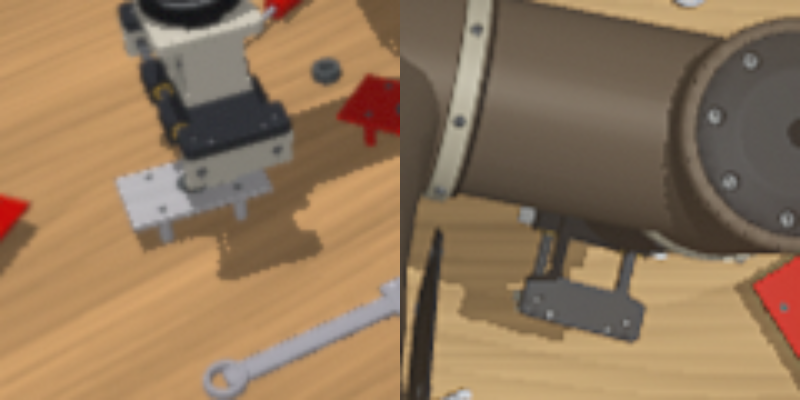

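```bash
python3 - <<'E'
from h import *
im=cv2.imread("pics/s1.png"); cv2.imwrite("pics/s1d.png",cv2.resize(im[200:275,210:310],(800,600),interpolation=cv2.INTER_CUBIC))
o=ctrl.get_obs(); print(o["opening"],o["gripper_force"],o["orientation"],o["tool_pos"])
for p in ((.5413,-.3004,.0095),(.5413,-.3004,.028),(.5413,-.3004,.075)): r=proj("scene",p); print((r-[200,210])*8)
E
```

```text
0.004966573006806044 0.0 [ 1.79996979e+02 -1.33115232e-03 -1.04521624e+02] [ 0.54136145 -0.30033581  0.00954232]
[385.53614202 356.30688984]
[343.96586416 350.42349192]
[234.79279648 334.94445083]
```

View pics/s1d.png

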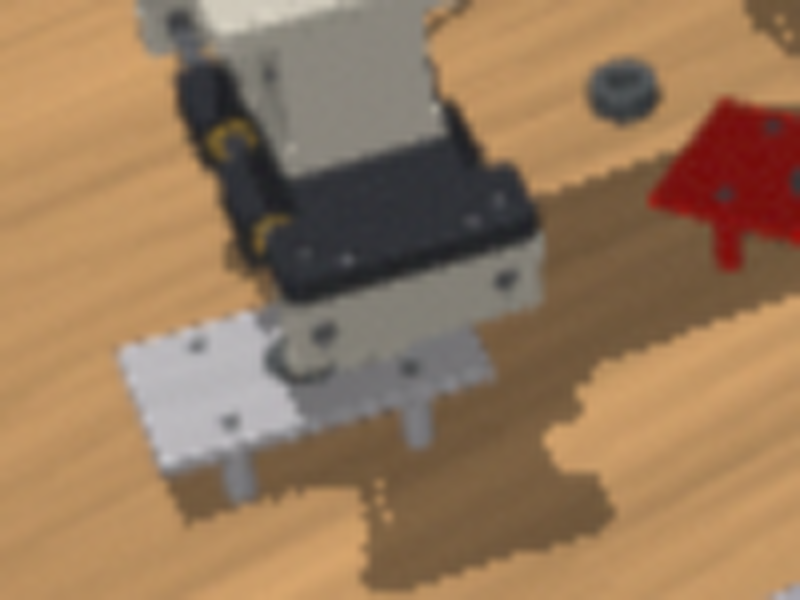

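Request:
{"op": "send_rows", "data": {"increments": [[[0, 0, 0, 0], [0, 0, 0, 0], [0, 0, 0, 0], [0, 0, 0, 0], [0, 0, 0, 0], [0, 0, 0, 0], [0, 0, 0, 0], [0, 0, 0, 0]]], "jaw": 1}}

```text
clock: 5.92
tool_pos: [0.5414, -0.3004, 0.0096]
orientation: [180.0, -0.0, -104.5]
force: [0.2, -0.8, -0.3]
opening: 0.0798
gripper_force: 0.0
```

```bash
python3 - <<'E'
from fit import *
im=snap("scene","s2"); cv2.imwrite("pics/s2d.png",cv2.resize(im[185:275,190:310],(800,600),interpolation=cv2.INTER_CUBIC)[:,:,::-1])
o=ctrl.get_obs(); print(o["opening"],o["gripper_force"],o["tool_pos"],o["force"])
a=np.radians(-14.5); c=np.array([np.cos(a),np.sin(a)])
for d in(-.044,.044):
  for z in(.0095,.047): r=proj("scene",(*(np.array([.5413,-.3004])+d*c),z)); print(d,z,((r-[185,190])*6.667)[::-1].round())
E
```

```text
0.08338352699302985 0.0 [ 0.54137854 -0.30033967  0.00954586] [-0.38380348 -0.24407448  0.49962533]
-0.044 0.0095 [398. 354.]
-0.044 0.047 [388. 284.]
0.044 0.0095 [464. 492.]
0.044 0.047 [454. 420.]
```

View pics/s2d.png

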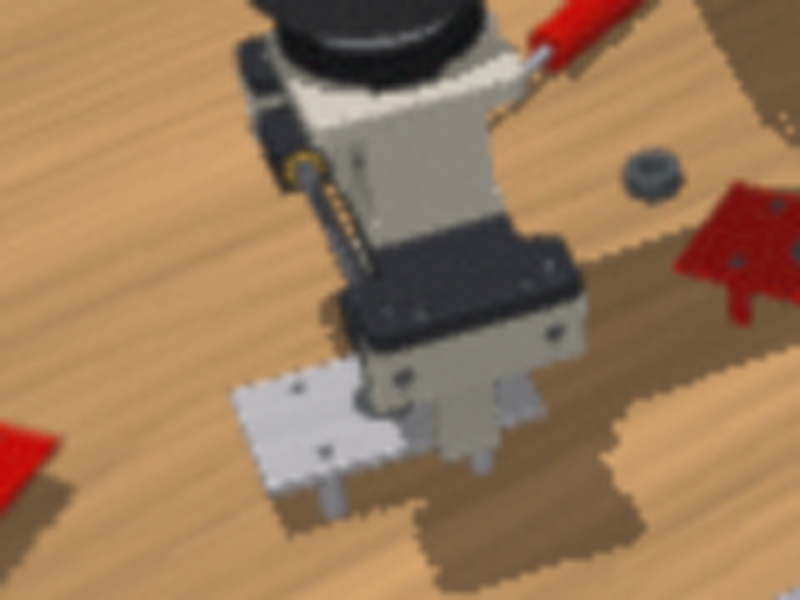

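```bash
python3 - <<'E'
from h import *
a=np.radians(-14.5); c=np.array([np.cos(a),np.sin(a)]); n=np.array([-c[1],c[0]])
g=np.array([.5413,-.3004])
f=lambda p:((proj("scene",p)-[185,190])*6.667)[::-1].round()
for w in(-.039,.039):
  for z in(.0755,.095): print("cap",w,z,f((*(g+.0965*c+w*n),z)))
for z in(.0095,.02,.03): print("fing outer tip",z,f((*(g+.063*c-.0095*n),z)),f((*(g+.063*c+.0095*n),z)))
pc=np.array([.537,-.317])
for s in(-1,1):
  for t in(-1,1): print("plate top",f((*(pc+s*.03*c+t*.055*n),.031)))
E
```

```text
cap -0.039 0.0755 [385. 484.]
cap -0.039 0.095 [379. 444.]
cap 0.039 0.0755 [592. 421.]
cap 0.039 0.095 [588. 381.]
fing outer tip 0.0095 [455. 531.] [503. 516.]
fing outer tip 0.02 [452. 511.] [500. 496.]
fing outer tip 0.03 [450. 492.] [498. 477.]
plate top [225. 386.]
plate top [493. 309.]
plate top [264. 484.]
plate top [541. 400.]
```

```bash
python3 - <<'E'
from fit import *
a=np.radians(-14.5); c=np.array([np.cos(a),np.sin(a)]); g=np.array([.5413,-.3004])
print("pred -x end",g-.0965*c)
for z in(.08,.1,.12,.14,.16): print(z,at("top",(247.5,414),z)[:2].round(4))
t=snap("top","t2"); im=cv2.imread("pics/t2.png"); s=cv2.imread("pics/s2.png")
# mask of the plate now
d=[d for d in ctrl.trace("plate","top")]; print([(round(x["conf"],2),np.round(x["bbox"])) for x in d])
print(ctrl.get_obs()["joint_pos"],ctrl.get_obs()["tool_pos"])
E
```

```text
pred -x end [ 0.44787375 -0.27623833]
0.08 [ 0.4464 -0.2915]
0.1 [ 0.4472 -0.2873]
0.12 [ 0.448  -0.2832]
0.14 [ 0.4488 -0.2791]
0.16 [ 0.4497 -0.275 ]
[(0.64, array([470., 226., 509., 275.])), (0.39, array([397., 209., 415., 222.]))]
[-1.09721097e+01  2.55161080e+01 -1.91883974e+01  9.11649539e-04
 -4.52961011e+01 -3.54941834e+00] [ 0.54138008 -0.30033624  0.00956395]
```

Request:
{"op": "send_rows", "data": {"increments": [[[0, 0, -0.03, 0], [0, 0, -0.04, 0], [0, 0, -0.06, 0], [0, 0, -0.06, 0]]]}}

```text
clock: 6.58
tool_pos: [0.5411, -0.3003, -0.0029]
orientation: [180.0, -0.0, -104.5]
force: [0.0, 1.0, 0.3]
opening: 0.0878
gripper_force: 0.0
```

```bash
python3 - <<'E'
from h import *
im=snap("scene","s3")
o=ctrl.get_obs(); print(o["opening"],o["tool_pos"],o["force"])
E
```

```text
0.08768387269473193 [ 0.54123036 -0.30031577 -0.00267413] [ 0.32063081 -0.41373049  1.15841431]
```

Request:
{"op": "send_rows", "data": {"increments": [[[0, 0, -0.02, 0], [0, 0, -0.04, 0], [0, 0, -0.06, 0], [0, 0, -0.075, 0], [0, 0, -0.075, 0]]]}}

```text
clock: 7.25
tool_pos: [0.5412, -0.3003, -0.0178]
orientation: [180.0, 0.0, -104.5]
force: [0.4, 0.6, -0.1]
opening: 0.0876
gripper_force: 0.0
```

```bash
python3 - <<'E'
from h import *
im=snap("scene","s4"); cv2.imwrite("pics/s4d.png",cv2.resize(im[185:275,190:310],(800,600),interpolation=cv2.INTER_CUBIC)[:,:,::-1])
o=ctrl.get_obs(); print(o["opening"],o["tool_pos"],o["force"])
a=np.radians(-14.5); c=np.array([np.cos(a),np.sin(a)]); n=np.array([-c[1],c[0]]); g=np.array([.5413,-.3004])
f=lambda p:((proj("scene",p)-[185,190])*6.667)[::-1].round()
for z in(0,.01,.02,.03): print("fing outer tip",z,f((*(g+.065*c-.0095*n),z)),f((*(g+.065*c+.0095*n),z)))
E
```

```text
0.08739168507171999 [ 0.54130281 -0.30032046 -0.01760769] [-0.08060538 -0.11521027  0.2703558 ]
fing outer tip 0 [459. 552.] [507. 537.]
fing outer tip 0.01 [456. 533.] [504. 519.]
fing outer tip 0.02 [454. 515.] [502. 500.]
fing outer tip 0.03 [451. 495.] [499. 481.]
```

View pics/s4d.png

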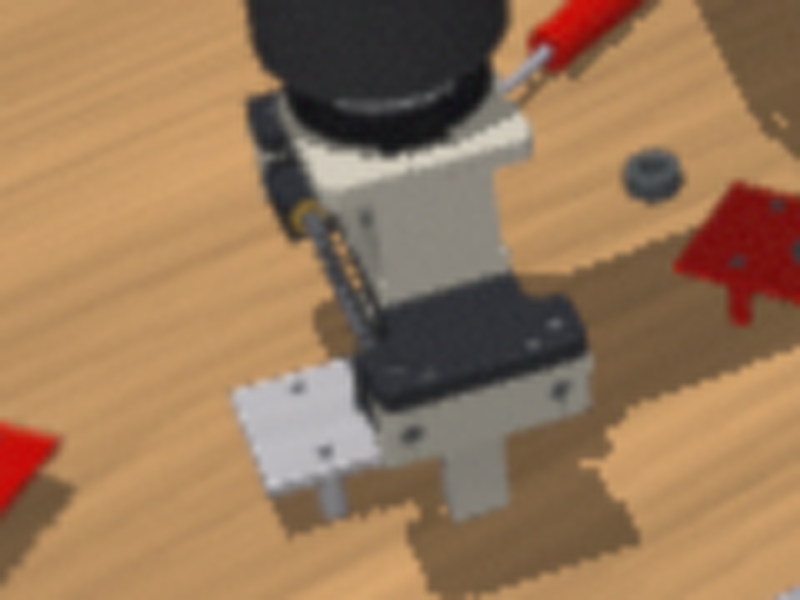

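The fingertips' lower edge, at (455–507, 513) in the crop, lies about 35 mm above the reported TCP height, so that reading is biased. I'll go down another 8 mm and close.

Request:
{"op": "send_rows", "data": {"increments": [[[0, 0, -0.02, 0], [0, 0, -0.04, 0], [0, 0, -0.04, 0]]]}}

```text
clock: 7.68
tool_pos: [0.541, -0.3002, -0.0259]
orientation: [180.0, 0.0, -104.5]
force: [0.3, 0.4, 0.9]
opening: 0.0878
gripper_force: 0.0
```

Request:
{"op": "send_rows", "data": {"increments": [[[0, 0, 0, 0], [0, 0, 0, 0], [0, 0, 0, 0], [0, 0, 0, 0], [0, 0, 0, 0], [0, 0, 0, 0]]], "jaw": 0}}

```text
clock: 8.43
tool_pos: [0.5414, -0.3003, -0.0253]
orientation: [-180.0, -0.0, -104.5]
force: [-0.4, 0.0, 1.2]
opening: 0.0593
gripper_force: 30.0
```

Request:
{"op": "send_rows", "data": {"increments": [[[0, 0, 0.04, 0], [0, 0, 0.12, 0], [0, 0, 0.22, 0], [0, 0, 0.34, 0], [0, 0, 0.46, 0], [0, 0, 0.56, 0], [0, 0, 0.62, 0], [0, 0, 0.62, 0]]]}}

```text
clock: 9.43
tool_pos: [0.5419, -0.3005, 0.0999]
orientation: [-179.9, 0.0, -104.5]
force: [-0.6, -0.9, -2.6]
opening: 0.0599
gripper_force: 30.0
```

```bash
python3 - <<'E'
from h import *
im=snap("scene","s5"); cv2.imwrite("pics/s5d.png",cv2.resize(im[140:260,180:340],(800,600),interpolation=cv2.INTER_CUBIC)[:,:,::-1])
o=ctrl.get_obs(); print(o["opening"],o["gripper_force"],o["tool_pos"],o["force"],o["moment"])
E
```

```text
0.05931577581635743 29.99913901090622 [ 0.54134866 -0.30021643  0.09878418] [ 0.15668638  1.37884429 -2.28017502] [ 0.06092189  0.12045264 -0.04819759]
```

View pics/s5d.png

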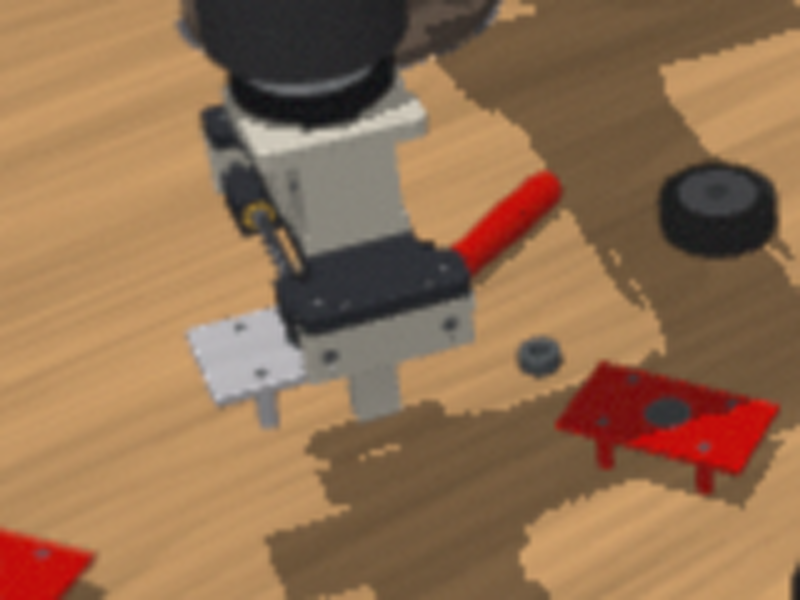

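The plate is held level, with no droop; I see its left half at (245,350). Next I move to the +y side of the stand.

Request:
{"op": "send_rows", "data": {"increments": [[[0.1, 0.2, 0, 0.05], [0.2, 0.4, 0, 0.1], [0.3, 0.6, 0, 0.15], [0.4, 0.8, 0, 0.2], [0.47, 1, 0, 0.226]]]}}

```text
clock: 10.1
tool_pos: [0.6353, -0.0989, 0.0971]
orientation: [179.9, 0.0, -85.0]
force: [0.8, -0.5, -1.6]
opening: 0.0595
gripper_force: 30.0
```

Request:
{"op": "send_rows", "data": {"increments": [[[0, 0.2, 0, 0], [0, 0.4, 0, 0], [0, 0.6, 0, 0], [0, 0.8, 0, 0], [0, 1, 0, 0], [0, 1, 0, 0]]]}}

```text
clock: 10.85
tool_pos: [0.6348, 0.1021, 0.0972]
orientation: [179.9, -0.0, -84.9]
force: [-0.1, -1.4, -1.5]
opening: 0.0591
gripper_force: 30.0
```

```bash
python3 - <<'E'
from fit import *
o=ctrl.get_obs(); print(o["clock"],o["opening"],o["gripper_force"],o["tool_pos"],o["orientation"],o["force"])
ctrl.snapshot("scene")
for d in ctrl.trace("plate","scene"): print(d["conf"],d["bbox"])
for n in("plate","plate_mid"): print([(round(d["conf"],2),d["pixel"]) for d in ctrl.spot_point(n,"scene")])
print(proj("scene",(.635,.109-.017,.1525)),proj("scene",(.635,.109,.1525)))
E
```

```text
10.85 0.05911128243237968 29.999482333660126 [0.63475867 0.10214353 0.0971778 ] [ 1.79903312e+02 -1.54965165e-02 -8.49339585e+01] [-0.13355361 -1.35061431 -1.51481631]
0.98 [150.2, 241.2, 200.3, 272.9]
0.77 [366.0, 156.3, 396.0, 188.1]
0.67 [294.6, 211.9, 335.1, 238.7]
[(0.83, [229.3, 314.5]), (0.78, [179.4, 388.1]), (0.62, [260.9, 177.8])]
[(0.75, [167.9, 388.9]), (0.75, [222.7, 311.8]), (0.63, [253.0, 176.0])]
[166.29173108 389.11671082] [164.17887168 393.48711348]
```

Request:
{"op": "send_rows", "data": {"increments": [[[-0.003, 0.04, 0, 0], [-0.003, 0.04, -0.1, 0], [-0.003, 0.04, -0.22, 0], [-0.003, 0.04, -0.34, 0], [-0.003, 0.04, -0.43, 0], [-0.003, 0.04, -0.48, 0], [-0.003, 0.04, -0.48, 0], [0, 0.005, -0.48, 0], [0.003, -0.03, -0.465, 0], [0.003, -0.03, -0.465, 0]]]}}

```text
clock: 12.3
tool_pos: [0.6371, 0.097, 0.0078]
orientation: [-179.8, 0.3, -85.1]
force: [-5.9, 15.6, 4.4]
opening: 0.059
gripper_force: 30.0
```

```bash
cat > look.py <<'E'
from h import *
import sys
def plate_px(cam,pred,R=30):
    out=[]
    for n in("plate_mid",):
        for d in ctrl.spot_point(n,cam):
            if np.linalg.norm(d["pixel"]-pred)<R: out.append((round(d["conf"],2),np.round(d["pixel"],1)))
    return out
def look(name,box,cam="scene"):
    o=ctrl.get_obs(); print(round(o["clock"],2),o["opening"].round(4),o["gripper_force"].round(1),o["tool_pos"].round(4),o["orientation"].round(1),o["force"].round(1),o["moment"].round(2))
    im=snap(cam,name); g=o["tool_pos"]+[0,0,.0538]
    p=proj(cam,g); print("grasp px",p.round(1), "mid",[(m[0],(m[1]-p).round(1)) for m in plate_px(cam,p)])
    r,c=np.round(p).astype(int); cv2.imwrite(f"pics/{name}c.png",cv2.resize(im[max(r-45,0):r+45,c-60:c+60],(800,600),interpolation=cv2.INTER_CUBIC)[:,:,::-1])
E
python3 -c "
from look import *
look('a1',0)"
```

```text
Traceback (most recent call last):
  File "look.py", line 10, in look
    o=ctrl.get_obs(); print(round(o["clock"],2),o["opening"].round(4),o["gripper_force"].round(1),o["tool_pos"].round(4),o["orientation"].round(1),o["force"].round(1),o["moment"].round(2))
                                                ^^^^^^^^^^^^^^^^^^
AttributeError: 'float' object has no attribute 'round'
```

Request:
{"op": "send_rows", "data": {"increments": [[[0.001, -0.015, 0.035, 0], [0.002, -0.03, 0.06, 0], [0.003, -0.04, 0.075, 0], [0.003, -0.04, 0.075, 0]]]}}

```text
clock: 12.8
tool_pos: [0.6375, 0.0862, 0.0216]
orientation: [-179.9, 0.1, -85.1]
force: [-1.7, 5.5, -0.2]
opening: 0.0592
gripper_force: 30.0
```

```bash
sed -i 's/\["opening"\].round(4)/["opening"]/; s/\["gripper_force"\].round(1)/["gripper_force"]/' look.py
python3 -c "
from look import *
look('a1',0)"
```

```text
12.8 0.05917911052822874 29.999071955680847 [0.6375 0.0862 0.0216] [-1.799e+02  1.000e-01 -8.510e+01] [-1.7  5.5 -0.2] [2.51 0.38 0.01]
grasp px [190.3 386.3] mid [(0.68, array([ 2.7, -1.5]))]
```

View pics/a1c.png

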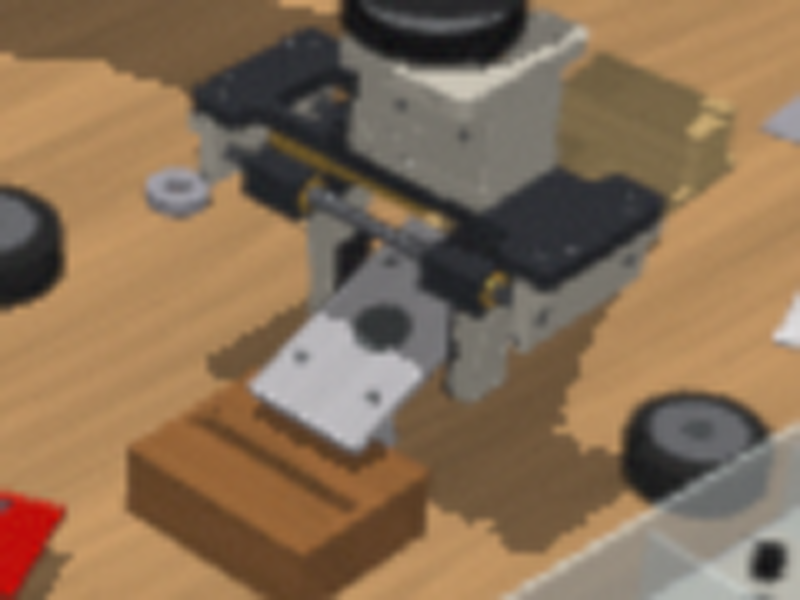

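The plate is tilting as planned: the slab in the crop runs from the fingers at (400,270) down to its end at (310,420), over the stand edge. I'll push on to about 38°.

Request:
{"op": "send_rows", "data": {"increments": [[[0.001, -0.015, 0.015, 0], [0.003, -0.03, 0.028, 0], [0.004, -0.05, 0.042, 0], [0.004, -0.05, 0.042, 0]]]}}

```text
clock: 13.4
tool_pos: [0.638, 0.0758, 0.0297]
orientation: [-179.9, 0.0, -85.1]
force: [-1.0, 5.8, 0.5]
opening: 0.0596
gripper_force: 30.0
```

```bash
python3 -c "
from look import *
look('a2',0)"
```

```text
13.4 0.05963602798272954 29.999640583992004 [0.638  0.0758 0.0297] [-179.9    0.   -85.1] [-1.   5.8  0.5] [2.01 0.33 0.  ]
grasp px [189.4 384. ] mid [(0.59, array([ 4.3, -3.5]))]
```

Request:
{"op": "send_rows", "data": {"increments": [[[-0.009, 0.11, 0, 0], [-0.018, 0.214, 0, 0], [-0.018, 0.214, -0.083, 0], [-0.018, 0.214, -0.083, 0], [-0.013, 0.15, -0.083, 0], [-0.011, 0.125, -0.055, 0], [-0.009, 0.1, -0.027, 0], [-0.007, 0.075, -0.007, 0], [-0.005, 0.05, 0.012, 0], [-0.005, 0.05, 0.012, 0]]]}}

```text
clock: 14.75
tool_pos: [0.6369, 0.0859, 0.0323]
orientation: [-179.9, 0.1, -85.2]
force: [-2.1, 6.3, 0.7]
opening: 0.0595
gripper_force: 30.0
```

```bash
python3 -c "
from look import *
look('a3',0)
g=ctrl.get_obs()['tool_pos']+[0,0,.0538]
for t in(30,38,45,50,60,70,80,90,110,130,150,180):
  c,s=np.cos(np.radians(t)),np.sin(np.radians(t)); print(t,(proj('scene',g+.017*np.array([.085*c,-.996*c,-s]))-proj('scene',g)).round(1))"
```

```text
14.75 0.05946986337499193 30.000545382499695 [0.6369 0.0859 0.0323] [-1.799e+02  1.000e-01 -8.520e+01] [-2.1  6.3  0.7] [ 2.59  1.03 -0.12]
grasp px [187.1 386.3] mid [(0.93, array([7.1, 1.6]))]
30 [ 4.6 -3.6]
38 [ 4.9 -3.3]
45 [ 5.2 -3.1]
50 [ 5.3 -2.8]
60 [ 5.4 -2.3]
70 [ 5.4 -1.7]
80 [ 5.2 -1.1]
90 [ 4.9 -0.4]
110 [3.7 0.9]
130 [2.2 2.2]
150 [0.4 3.1]
180 [-2.4  3.9]
```

Request:
{"op": "send_rows", "data": {"increments": [[[0.002, -0.028, 0.015, 0], [0.005, -0.056, 0.028, 0], [0.007, -0.086, 0.04, 0], [0.01, -0.116, 0.048, 0], [0.013, -0.148, 0.053, 0], [0.015, -0.18, 0.055, 0], [0.015, -0.18, 0.055, 0]]]}}

```text
clock: 15.72
tool_pos: [0.64, 0.0498, 0.0435]
orientation: [-179.9, 0.1, -85.2]
force: [-1.8, 5.5, 1.1]
opening: 0.0597
gripper_force: 30.0
```

```bash
python3 -c "
from look import *
look('a4',0)"
```

```text
15.72 0.05974017930172576 29.993510842323303 [0.64   0.0498 0.0435] [-1.799e+02  1.000e-01 -8.520e+01] [-1.8  5.5  1.1] [ 2.48  0.92 -0.05]
grasp px [189.1 378.1] mid [(0.86, array([0.5, 4.1]))]
```

View pics/a4c.png

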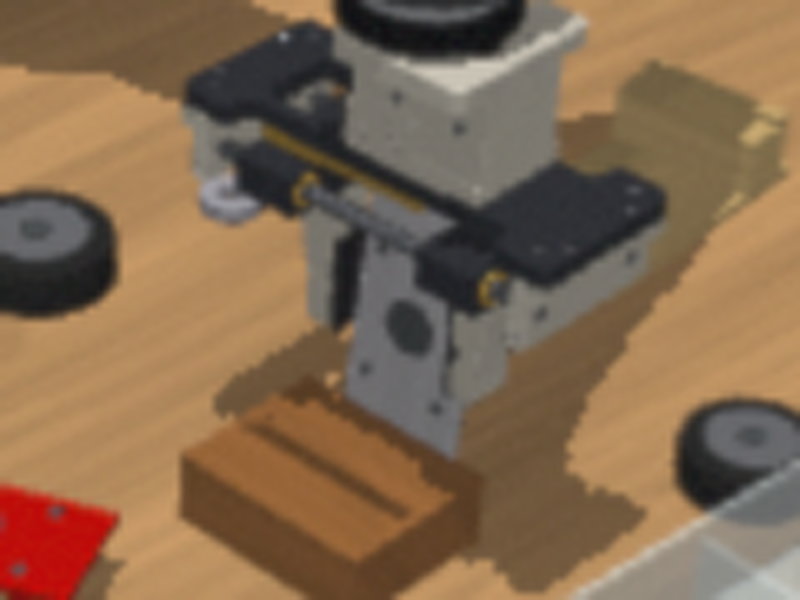

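The plate is now almost upright against the stand's +y wall, with its hole at (410,325) and the smooth face toward the stand. I'll keep rotating it over the stand's edge.

Request:
{"op": "send_rows", "data": {"increments": [[[0.002, -0.027, 0, 0], [0.005, -0.054, -0.002, 0], [0.007, -0.08, -0.007, 0], [0.009, -0.107, -0.0135, 0], [0.011, -0.132, -0.023, 0], [0.013, -0.157, -0.034, 0], [0.015, -0.18, -0.048, 0], [0.017, -0.203, -0.063, 0], [0.019, -0.223, -0.08, 0], [0.021, -0.243, -0.099, 0], [0.023, -0.26, -0.12, 0], [0.024, -0.276, -0.142, 0]]]}}

```text
clock: 17.32
tool_pos: [0.6442, -0.0058, 0.0137]
orientation: [180.0, -0.0, -85.1]
force: [-0.1, 0.5, 2.0]
opening: 0.0586
gripper_force: 30.0
```

```bash
python3 -c "
from look import *
look('a5',0); snap('top','a5t')
g=ctrl.get_obs()['tool_pos']+[0,0,.0538]
for t in(90,110,130,150,180):
  c,s=np.cos(np.radians(t)),np.sin(np.radians(t)); print(t,(proj('scene',g+.017*np.array([.085*c,-.996*c,-s]))-proj('scene',g)).round(1))"
```

```text
17.32 0.05858823176466661 29.99927669763565 [ 0.6442 -0.0058  0.0137] [180.   -0.  -85.1] [-0.1  0.5  2. ] [0.47 0.08 0.02]
grasp px [206.1 363.8] mid []
90 [ 4.9 -0.2]
110 [3.7 1.2]
130 [2.  2.5]
150 [0.2 3.5]
180 [-2.6  4.2]
```

Request:
{"op": "send_rows", "data": {"increments": [[[0, 0, 0.12, 0], [0, 0, 0.26, 0], [0, 0.05, 0.36, 0], [-0.1, 0.25, 0.36, 0.01], [-0.2, 0.45, 0.36, 0.024], [-0.3, 0.65, 0.36, 0.024], [-0.4, 0.85, 0.36, 0.024], [-0.44, 1, 0.36, 0.024], [-0.44, 1, 0.36, 0.024]]]}}

```text
clock: 18.6
tool_pos: [0.5553, 0.1962, 0.0858]
orientation: [180.0, -0.0, -82.9]
force: [0.4, -0.1, -1.9]
opening: 0.0581
gripper_force: 30.0
```

```bash
python3 - <<'E'
from fit import *
from look import look
look('a6',0)
R=[]
for cam in("top","scene"):
  for k in range(4):
    ctrl.snapshot(cam)
    for d in ctrl.trace("cradle",cam)[:3]:
      u=proj(cam,(.555,.295,.03))
      if d["bbox"][0]<u[1]<d["bbox"][2] and d["bbox"][1]<u[0]<d["bbox"][3]:
        x,f=fit(cam,d["mask"],CRADLE,[.555,.295,.12]); print(cam,round(d["conf"],2),x.round(4),np.degrees(x[2]).round(1),round(f,3)); break
g=ctrl.get_obs()['tool_pos']+[0,0,.0538]
for t in(130,140,150,160,180):
  c,s=np.cos(np.radians(t)),np.sin(np.radians(t)); print(t,(proj('scene',g+.017*np.array([.085*c,-.996*c,-s]))-proj('scene',g)).round(1))
E
```

```text
18.6 0.05807526490746423 30.00048279762268 [0.5553 0.1962 0.0858] [180.   -0.  -82.9] [ 0.4 -0.1 -1.9] [-0.14  0.09 -0.04]
grasp px [146.9 394.6] mid [(0.51, array([-0.3,  6.9]))]
top 0.62 [0.5485 0.3038 0.0534] 3.1 13.566
top 0.47 [0.5511 0.2997 0.0955] 5.5 13.699
top 0.47 [ 0.5432  0.3077 -0.035 ] -2.0 13.037
scene 0.76 [0.5559 0.2944 0.1225] 7.0 0.047
scene 0.92 [0.5565 0.2952 0.1347] 7.7 0.039
scene 0.67 [0.5558 0.2947 0.1261] 7.2 0.043
scene 0.93 [0.5556 0.2958 0.1357] 7.8 0.13
130 [2.5 2. ]
140 [1.6 2.5]
150 [0.7 2.9]
160 [-0.2  3.2]
180 [-2.   3.6]
```

Request:
{"op": "send_rows", "data": {"increments": [[[0.003, 0.2, 0, 0.003], [0.007, 0.4, 0, 0.003], [0.007, 0.45, 0, 0.003], [0.007, 0.45, -0.06, 0.003], [0.007, 0.45, -0.15, 0.003], [0.007, 0.45, -0.23, 0.003], [0.007, 0.45, -0.29, 0.003], [0.007, 0.45, -0.29, 0.003]]]}}

```text
clock: 20.5
tool_pos: [0.5581, 0.2825, 0.0274]
orientation: [180.0, -0.1, -82.8]
force: [0.9, -3.8, 5.8]
opening: 0.0587
gripper_force: 30.0
```

Request:
{"op": "send_rows", "data": {"increments": [[[0, -0.004, -0.03, 0], [0.001, -0.008, -0.06, 0], [0.001, -0.012, -0.09, 0], [0.001, -0.012, -0.09, 0]]]}}

```text
clock: 21.0
tool_pos: [0.5585, 0.2755, 0.0105]
orientation: [179.9, -0.4, -82.9]
force: [5.5, -23.2, 14.9]
opening: 0.059
gripper_force: 30.0
```

```bash
python3 -c "
from look import *
look('a7',0)"
```

```text
21.0 0.05896372190749911 30.00349670648575 [0.5585 0.2755 0.0105] [179.9  -0.4 -82.9] [  5.5 -23.2  14.9] [-7.63 -1.76  0.  ]
grasp px [159.9 411.1] mid [(0.58, array([-4.6,  5.7]))]
```

View pics/a7c.png

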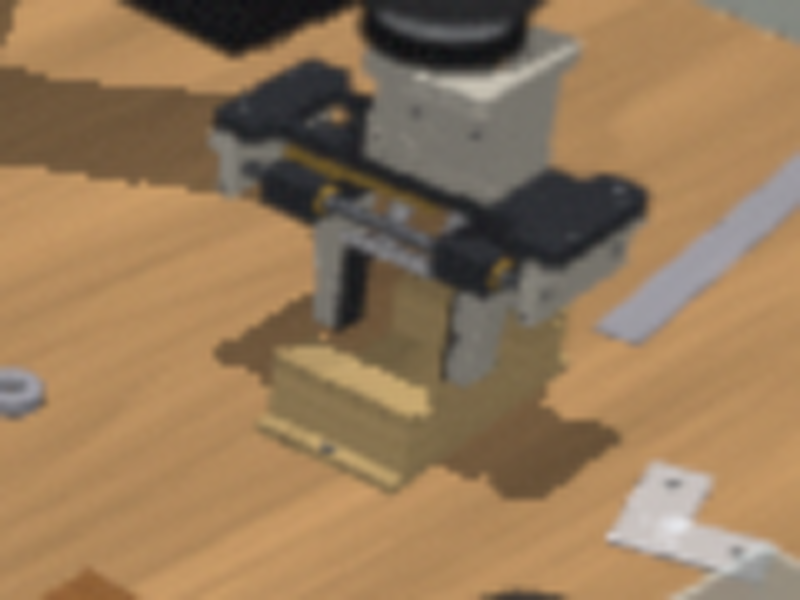

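The picture shows the plate's short end high between the fingers at (395,250), with the long end down between the rails. It is steeper than I assumed (about 40°) and is pressing the inner face of the far rail. I'll back off, lift and come down further along +y.

Request:
{"op": "send_rows", "data": {"increments": [[[0, -0.06, 0, 0], [0, -0.1, 0, 0], [0, -0.1, 0.1, 0], [0, -0.1, 0.2, 0], [0, -0.1, 0.24, 0], [-0.003, 0, 0.24, 0], [-0.005, 0.042, 0.24, 0], [-0.005, 0.042, 0.2, 0], [-0.005, 0.042, 0.16, 0], [-0.005, 0.042, 0.16, 0]]]}}

```text
clock: 22.35
tool_pos: [0.556, 0.2895, 0.0404]
orientation: [179.9, -0.1, -82.8]
force: [1.3, 0.5, -1.2]
opening: 0.0585
gripper_force: 30.0
```

Request:
{"op": "send_rows", "data": {"increments": [[[0, 0, -0.03, 0], [0, 0, -0.06, 0], [0, 0, -0.06, 0]]]}}

```text
clock: 22.72
tool_pos: [0.5564, 0.2901, 0.0293]
orientation: [179.9, -0.0, -82.8]
force: [-0.8, 0.3, -1.9]
opening: 0.0587
gripper_force: 30.0
```

Request:
{"op": "send_rows", "data": {"increments": [[[0, 0, -0.02, 0], [0, 0, -0.04, 0], [0, 0, -0.04, 0]]]}}

```text
clock: 23.1
tool_pos: [0.5567, 0.2904, 0.0217]
orientation: [180.0, -0.0, -82.8]
force: [-0.3, 0.5, -1.1]
opening: 0.0584
gripper_force: 30.0
```

```bash
python3 - <<'E'
from look import *
look('a8',0)
for d in ctrl.trace("plate","scene"): print("s",round(d["conf"],2),d["bbox"])
snap("top","a8t")
for d in ctrl.trace("plate","top"): print("t",round(d["conf"],2),d["bbox"])
E
```

```text
23.1 0.058385741354591805 30.00035136938095 [0.5567 0.2904 0.0217] [180.   -0.  -82.8] [-0.3  0.5 -1.1] [ 0.08  0.15 -0.01]
grasp px [155.1 414.2] mid [(0.57, array([-2.6,  7.6]))]
s 0.98 [294.0, 212.8, 333.4, 236.3]
s 0.77 [148.9, 239.3, 199.1, 268.9]
t 0.92 [325.4, 168.8, 370.2, 218.5]
t 0.51 [147.3, 206.5, 155.5, 214.2]
```

```bash
python3 - <<'E'
from h import *
a=np.radians(7.2); ex=np.array([np.cos(a),np.sin(a),0]); eu=np.array([-np.sin(a),np.cos(a),0]); ez=np.array([0,0,1.])
def pts(g,phi,off=.017):
    c,s=np.cos(np.radians(phi)),np.sin(np.radians(phi))
    L=c*eu-s*ez; N=s*eu+c*ez   # long-end dir, standoff dir
    f=lambda x,l,n:np.array(g)+x*ex+l*L+n*N
    return f
for nm,g in(("a7",(.5585,.2755,.0643)),("a8",(.5567,.2904,.0755))):
  for phi in(20,30,40,50,60):
    f=pts(g,phi)
    print(nm,phi,"short edge smooth L/R",*[proj("scene",f(x,-.038,n)).round(0) for n in(-.003,.003) for x in(-.03,.03)],"standoffs tips long",*[proj("scene",f(x,.047,.028)).round(0) for x in(-.02,.02)])
im=cv2.imread("pics/a8.png").astype(int)
# grey (low saturation, bright) pixels around the fingers
r0,r1,c0,c1=130,185,385,445
s=im[r0:r1,c0:c1]; sat=s.max(2)-s.min(2); v=s.max(2)
ch=np.where(sat<22,np.where(v>190,'#',np.where(v>140,'+',np.where(v>90,'-','.'))),' ')
print("rows",r0,"cols",c0); print("\n".join(f"{r0+i} "+"".join(x) for i,x in enumerate(ch)))
E
```

```text
a7 20 short edge smooth L/R [158. 397.] [165. 412.] [156. 397.] [163. 413.] standoffs tips long [149. 416.] [153. 426.]
a7 30 short edge smooth L/R [156. 397.] [163. 413.] [154. 398.] [161. 414.] standoffs tips long [151. 416.] [155. 426.]
a7 40 short edge smooth L/R [154. 398.] [161. 414.] [153. 399.] [159. 415.] standoffs tips long [154. 415.] [158. 426.]
a7 50 short edge smooth L/R [152. 399.] [159. 415.] [151. 400.] [158. 416.] standoffs tips long [156. 415.] [161. 425.]
a7 60 short edge smooth L/R [151. 400.] [157. 416.] [149. 401.] [156. 417.] standoffs tips long [159. 414.] [163. 424.]
a8 20 short edge smooth L/R [153. 400.] [160. 416.] [152. 400.] [158. 416.] standoffs tips long [144. 419.] [148. 430.]
a8 30 short edge smooth L/R [151. 400.] [158. 416.] [150. 401.] [156. 417.] standoffs tips long [146. 419.] [151. 429.]
a8 40 short edge smooth L/R [149. 401.] [156. 417.] [148. 402.] [154. 418.] standoffs tips long [149. 419.] [153. 429.]
a8 50 short edge smooth L/R [147. 402.] [154. 418.] [146. 403.] [153. 419.] standoffs tips long [152. 418.] [156. 428.]
a8 60 short edge smo
[... 2931 characters left out ...]
                                              
174                                                             
175                                                             
176                                                             
177                                                             
178                                                             
179                                                             
180                                                             
181                                                             
182                                                             
183                                                             
184
```

```bash
python3 - <<'E'
from h import *
im=cv2.imread("pics/a8.png")[:,:,::-1]
for r in range(142,182,3): print(r,[tuple(int(v) for v in im[r,c]) for c in range(404,424,3)])
b=cv2.imread("pics/s3.png")[:,:,::-1]
print("same place before"); 
for r in range(142,182,6): print(r,[tuple(int(v) for v in b[r,c]) for c in range(404,424,3)])
E
```

```text
142 [(79, 79, 75), (75, 76, 79), (80, 75, 72), (116, 113, 115), (105, 89, 70), (107, 83, 55), (95, 76, 54)]
145 [(118, 116, 108), (116, 114, 116), (106, 98, 93), (72, 72, 74), (85, 85, 87), (84, 70, 56), (40, 40, 42)]
148 [(113, 111, 103), (29, 29, 31), (81, 74, 68), (117, 115, 116), (115, 109, 107), (48, 47, 44), (36, 37, 40)]
151 [(112, 109, 102), (26, 28, 30), (105, 83, 59), (109, 87, 61), (78, 73, 71), (44, 46, 49), (34, 36, 40)]
154 [(99, 98, 91), (25, 27, 27), (105, 82, 56), (104, 84, 57), (110, 93, 65), (102, 89, 70), (68, 64, 61)]
157 [(74, 74, 69), (37, 34, 34), (111, 89, 63), (111, 94, 65), (109, 92, 64), (112, 95, 66), (93, 89, 82)]
160 [(105, 82, 58), (127, 97, 67), (119, 100, 68), (122, 104, 71), (117, 100, 69), (117, 100, 69), (76, 73, 69)]
163 [(110, 85, 58), (109, 85, 58), (121, 102, 70), (124, 105, 73), (124, 105, 75), (124, 106, 74), (112, 108, 101)]
166 [(111, 86, 59), (110, 91, 63), (108, 94, 65), (112, 96, 66), (122, 104, 72), (119, 102, 70), (116, 112, 105)]
169 [(190, 160, 109), (127, 109, 75), (113, 95, 66), (119, 100, 69), (125, 106, 74), (124, 105, 74), (123
[... 639 characters left out ...]
), (191, 147, 100), (189, 147, 98), (182, 139, 94), (184, 142, 96), (186, 143, 96), (186, 143, 97)]
154 [(192, 149, 99), (189, 146, 99), (181, 138, 94), (174, 137, 91), (151, 128, 87), (184, 151, 104), (194, 151, 101)]
160 [(189, 144, 98), (190, 146, 99), (157, 129, 87), (143, 121, 83), (138, 117, 80), (176, 150, 103), (204, 172, 116)]
166 [(191, 148, 99), (189, 158, 107), (186, 157, 106), (172, 147, 100), (145, 123, 85), (142, 122, 84), (140, 118, 81)]
172 [(198, 167, 113), (204, 172, 116), (205, 174, 116), (214, 183, 124), (214, 181, 122), (214, 182, 122), (212, 179, 121)]
178 [(141, 119, 82), (146, 124, 86), (138, 117, 81), (127, 108, 74), (135, 115, 79), (208, 176, 120), (176, 149, 102)]
```

```bash
python3 - <<'E'
from h import *
a=np.radians(7.2); ex=np.array([np.cos(a),np.sin(a),0]); eu=np.array([-np.sin(a),np.cos(a),0]); ez=np.array([0,0,1.])
t=np.array([.5567,.2904,.0217])
for dz in(.0,.02,.035,.05): print(dz,[proj("scene",t+[0,0,dz]+x*ex+w*eu).round(1) for x in(.0295,.050) for w in(-.0095,.0095)], "left finger",[proj("scene",t+[0,0,dz]-x*ex+w*eu).round(1) for x in(.0295,.050) for w in(-.0095,.0095)])
for phi in(25,36):
  c,s=np.cos(np.radians(phi)),np.sin(np.radians(phi)); L=c*eu-s*ez; N=s*eu+c*ez
  for up in(0,.008,.016): print(phi,up,[proj("scene",t+[0,0,.0538+up]+x*ex+l*L+n*N).round(1) for l in(-.038,.072) for n in(-.003,.003) for x in(-.03,.03)])
E
```

```text
0.0 [array([173.9, 418.3]), array([171.6, 421.7]), array([176.4, 423.7]), array([174. , 427.1])] left finger [array([167.1, 403.3]), array([164.9, 406.7]), array([164.8, 398.2]), array([162.6, 401.7])]
0.02 [array([168.7, 419. ]), array([166.3, 422.5]), array([171.1, 424.5]), array([168.7, 427.9])] left finger [array([161.9, 403.9]), array([159.7, 407.3]), array([159.7, 398.7]), array([157.4, 402.2])]
0.035 [array([164.7, 419.6]), array([162.3, 423. ]), array([167.1, 425. ]), array([164.7, 428.5])] left finger [array([158. , 404.3]), array([155.7, 407.8]), array([155.7, 399.2]), array([153.5, 402.7])]
0.05 [array([160.6, 420.1]), array([158.3, 423.6]), array([163. , 425.6]), array([160.6, 429.1])] left finger [array([154. , 404.7]), array([151.7, 408.3]), array([151.7, 399.6]), array([149.5, 403.1])]
25 0 [array([152.4, 400.2]), array([159.2, 416. ]), array([150.6, 400.8]), array([157.4, 416.6]), array([153.1, 417. ]), array([159.6, 432.3]), array([151.5, 417.6]), array([157.9, 432.9])]
25 0.008 [array([150.2, 400.4]), array([157. , 416.3]), array([148.3, 401. ]), array([155.1, 416.9
[... 167 characters left out ...]
01.3]), array([152.9, 417.2]), array([149. , 417.5]), array([155.4, 432.9]), array([147.3, 418.1]), array([153.6, 433.6])]
36 0 [array([150.2, 401. ]), array([157. , 416.8]), array([148.4, 401.8]), array([155.2, 417.7]), array([157. , 415.3]), array([163.5, 430.5]), array([155.3, 416. ]), array([161.8, 431.3])]
36 0.008 [array([148. , 401.2]), array([154.7, 417.1]), array([146.2, 402. ]), array([152.9, 418. ]), array([154.9, 415.5]), array([161.4, 430.8]), array([153.3, 416.3]), array([159.8, 431.6])]
36 0.016 [array([145.7, 401.4]), array([152.5, 417.4]), array([144. , 402.3]), array([150.6, 418.3]), array([152.9, 415.8]), array([159.3, 431.1]), array([151.2, 416.6]), array([157.6, 432. ])]
```

Request:
{"op": "send_rows", "data": {"increments": [[[0.002, -0.022, 0, 0], [0.003, -0.022, -0.02, 0], [0.003, -0.022, -0.04, 0], [0.003, -0.022, -0.06, 0], [0.003, -0.022, -0.06, 0]]]}}

```text
clock: 23.98
tool_pos: [0.5575, 0.2864, 0.0097]
orientation: [-180.0, 0.0, -82.8]
force: [-0.3, 1.6, 0.1]
opening: 0.0585
gripper_force: 30.0
```

Request:
{"op": "send_rows", "data": {"increments": [[[0, -0.008, -0.02, 0], [0.001, -0.016, -0.04, 0], [0.001, -0.016, -0.04, 0]]]}}

```text
clock: 24.35
tool_pos: [0.5576, 0.2828, 0.0016]
orientation: [180.0, -0.0, -82.8]
force: [-0.5, 0.7, 1.1]
opening: 0.0586
gripper_force: 30.0
```

```bash
cat > strip.py <<'E'
from look import *
import sys
def strip(name):
    look(name,0); im=cv2.imread(f"pics/{name}.png").astype(int)
    o=ctrl.get_obs(); p=np.round(proj("scene",o["tool_pos"]+[0,0,.0538])).astype(int)
    r0,r1,c0,c1=p[0]-18,p[0]+16,p[1]-20,p[1]+28
    s=im[r0:r1,c0:c1]; sat=s.max(2)-s.min(2); v=s.max(2)
    ch=np.where(sat<22,np.where(v>190,'#',np.where(v>140,'+',np.where(v>90,'-','.'))),' ')
    print("cols",c0); print("\n".join(f"{r0+i} "+"".join(x) for i,x in enumerate(ch)))
    a=np.radians(7.2); ex=np.array([np.cos(a),np.sin(a),0]); eu=np.array([-np.sin(a),np.cos(a),0]); ez=np.array([0,0,1.])
    for phi in(0,15,30):
      c,s=np.cos(np.radians(phi)),np.sin(np.radians(phi)); L=c*eu-s*ez; N=s*eu+c*ez
      for up in(0,.016): print(phi,up,[proj("scene",o["tool_pos"]+[0,0,.0538+up]+x*ex+l*L+n*N).round(0).tolist() for l in(-.038,.072) for n in(-.003,.003) for x in(-.03,.03)])
strip(sys.argv[1])
E
python3 strip.py a9
```

```text
24.35 0.05861779443853943 30.00135898590088 [0.5576 0.2828 0.0016] [180.   -0.  -82.8] [-0.5  0.7  1.1] [ 0.36 -0.08 -0.07]
grasp px [161.4 412.1] mid [(0.49, array([-6.2, 10.5]))]
cols 392
143 .........       .......-----------------......  
144 ..............    .......-------------..........
145 ........   ....-     .......---------...........
146 .......  .....--       ........----.............
147  ......  ....---  ---     ......................
148    ....  ....--. ----      .....................
149       ..----......---     ---...................
150        .------.....-.     --....................
151         --------.......   ......................
152         -------.--.....-........................
153         ------------............................
154         ---..---------..........................
155         ---....---------.......................-
156         ---....  -------..........   ..--....---
157         ---....    -----.........  ...-----.----
158         ---....      ---.........  ...----------
159         ---....         ---......  ...----------
160      
[... 1005 characters left out ...]
0], [155.0, 433.0]]
0 0.016 [[159.0, 398.0], [166.0, 413.0], [157.0, 398.0], [164.0, 414.0], [146.0, 418.0], [153.0, 433.0], [145.0, 418.0], [151.0, 434.0]]
15 0 [[161.0, 398.0], [168.0, 413.0], [159.0, 398.0], [166.0, 414.0], [156.0, 416.0], [162.0, 431.0], [154.0, 417.0], [160.0, 432.0]]
15 0.016 [[156.0, 398.0], [163.0, 414.0], [154.0, 399.0], [161.0, 414.0], [151.0, 417.0], [158.0, 432.0], [150.0, 417.0], [156.0, 433.0]]
30 0 [[158.0, 399.0], [165.0, 414.0], [156.0, 399.0], [163.0, 415.0], [161.0, 414.0], [167.0, 429.0], [159.0, 415.0], [166.0, 430.0]]
30 0.016 [[153.0, 399.0], [160.0, 415.0], [152.0, 400.0], [158.0, 416.0], [157.0, 415.0], [163.0, 430.0], [155.0, 415.0], [162.0, 431.0]]
```

Request:
{"op": "send_rows", "data": {"increments": [[[0.001, -0.007, -0.02, 0], [0.002, -0.015, -0.038, 0], [0.002, -0.017, -0.058, 0], [0.003, -0.02, -0.078, 0], [0.003, -0.022, -0.098, 0], [0.003, -0.022, -0.098, 0]]]}}

```text
clock: 25.2
tool_pos: [0.558, 0.2781, -0.0181]
orientation: [180.0, -0.0, -82.8]
force: [0.9, -1.3, 1.7]
opening: 0.0587
gripper_force: 30.0
```

```bash
python3 strip.py b1
```

```text
25.2 0.05867023189790177 29.999378621578217 [ 0.558   0.2781 -0.0181] [180.   -0.  -82.8] [ 0.9 -1.3  1.7] [-0.31  0.07  0.  ]
grasp px [167.2 410.5] mid [(0.48, array([-8.2,  7.1]))]
cols 391
149 .........      .......-----------------.....    
150 .............     ......--------------..........
151 ........  ....      .......-----+---............
152 ....... .-....-  -    ........-----.............
153  ...... .....-- ---      .......................
154   .....  ....-. ----     .......................
155      ....--......--.-------.....................
156       -------....--..------.....................
157        --------.................................
158        -----------...-..........................
159        -------------............................
160        ---------------..........................
161        ----------------........................-
162        ---...-----------.........   ..-......---
163        ---.....--------..........  ...---..-----
164        ---....   ------.......... ...-----------
165         --....     -------.......  ..---------- 
166   
[... 1008 characters left out ...]
0], [161.0, 431.0]]
0 0.016 [[165.0, 396.0], [172.0, 412.0], [163.0, 396.0], [170.0, 412.0], [152.0, 416.0], [158.0, 432.0], [150.0, 417.0], [157.0, 432.0]]
15 0 [[166.0, 396.0], [173.0, 412.0], [165.0, 397.0], [172.0, 412.0], [161.0, 415.0], [168.0, 430.0], [159.0, 415.0], [166.0, 430.0]]
15 0.016 [[162.0, 397.0], [169.0, 412.0], [160.0, 397.0], [167.0, 413.0], [157.0, 415.0], [164.0, 430.0], [155.0, 416.0], [162.0, 431.0]]
30 0 [[163.0, 397.0], [171.0, 413.0], [162.0, 398.0], [169.0, 413.0], [166.0, 413.0], [173.0, 428.0], [165.0, 413.0], [171.0, 429.0]]
30 0.016 [[159.0, 397.0], [166.0, 413.0], [157.0, 398.0], [164.0, 414.0], [162.0, 413.0], [169.0, 428.0], [161.0, 414.0], [167.0, 429.0]]
```

Request:
{"op": "send_rows", "data": {"increments": [[[0, -0.002, -0.01, 0], [0, -0.003, -0.02, 0], [0, -0.004, -0.03, 0], [0, -0.004, -0.035, 0], [0, -0.004, -0.035, 0]]]}}

```text
clock: 25.92
tool_pos: [0.5583, 0.2779, -0.0218]
orientation: [-179.9, 0.0, -82.7]
force: [-9.8, -4.3, 27.1]
opening: 0.0591
gripper_force: 42.2
```

```bash
python3 strip.py b2 | grep -v "^30"
```

```text
25.93 0.05907206470143262 42.19929364728159 [ 0.5583  0.2779 -0.0218] [-179.9    0.   -82.7] [-9.8 -4.3 27.1] [-1.05  3.82 -0.08]
grasp px [168.2 410.5] mid [(0.66, array([-8.7,  9.5])), (0.65, array([4.3, 1.9]))]
cols 390
150 ..........      .......-----------------.....   
151 .............     .......--------------.........
152 ........   ....      ......------+---...........
153 ........ --...--       .......-----.............
154  ......  ....--- ---     .......-...............
155    ..... ........---      ......................
156       ....--......----------....................
157        .------...---------......................
158         -------.....---.........................
159         ------.---..............................
160         -------------...........................
161         ---------------.........................
162         ----------------.......................-
163         ---...----------..........   ..-......--
164         ---.....--------..........  ..---...----
165          --..... -------.......... ...----------
166            ....    ------
[... 766 characters left out ...]
181                                                 
182                                                 
183                                                 
0 0 [[170.0, 396.0], [177.0, 411.0], [169.0, 396.0], [176.0, 411.0], [157.0, 416.0], [164.0, 431.0], [156.0, 416.0], [162.0, 431.0]]
0 0.016 [[166.0, 396.0], [173.0, 412.0], [164.0, 396.0], [171.0, 412.0], [153.0, 416.0], [159.0, 432.0], [151.0, 416.0], [158.0, 432.0]]
15 0 [[168.0, 396.0], [175.0, 412.0], [166.0, 396.0], [173.0, 412.0], [162.0, 415.0], [169.0, 430.0], [161.0, 415.0], [167.0, 430.0]]
15 0.016 [[163.0, 396.0], [170.0, 412.0], [162.0, 397.0], [169.0, 413.0], [158.0, 415.0], [165.0, 430.0], [156.0, 416.0], [163.0, 431.0]]
```

Request:
{"op": "send_rows", "data": {"increments": [[[0, 0, 0.02, 0], [0, 0, 0.025, 0], [0, 0, 0.025, 0]]]}}

```text
clock: 26.4
tool_pos: [0.5582, 0.278, -0.0199]
orientation: [-180.0, 0.0, -82.8]
force: [-0.7, 2.8, 0.4]
opening: 0.0587
gripper_force: 30.0
```

```bash
python3 - <<'E'
from look import *
look('b3',0); t=snap("top","b3t")
g=ctrl.get_obs()["tool_pos"]
for n in("plate","plate_mid"):
  for cam in("top","scene"):
    print(n,cam,[(round(d["conf"],2),np.round(d["pixel"],1)) for d in ctrl.spot_point(n,cam)])
for d in ctrl.trace("plate","top"): print(round(d["conf"],2),d["bbox"])
a=np.radians(7.2); ex=np.array([np.cos(a),np.sin(a),0]); eu=np.array([-np.sin(a),np.cos(a),0]); ez=np.array([0,0,1.])
C=np.array([.5557,.295,0])
for z in(.036,.04): print("lips top scene/top",[proj(c,C+s*.062*eu+[0,0,z]).round(0) for c in("scene","top") for s in(-1,1)])
for phi in(0,5,10,15):
  c,s=np.cos(np.radians(phi)),np.sin(np.radians(phi)); L=c*eu-s*ez; N=s*eu+c*ez
  for up in(.012,.016,.02):
    f=lambda x,l,n: g+[0,0,.0538+up]+x*ex+l*L+n*N
    print(phi,up,"z long corner",f(0,.072,-.003)[2].round(4),"top long end",[proj("top",f(x,.072,.003)).round(0).tolist() for x in(-.03,.03)],"short end",[proj("top",f(x,-.038,.003)).round(0).tolist() for x in(-.03,.03)],"std tops",[proj("scene",f(x,l,.028)).round(0).tolist() for l in(-.013,.047) for x in(-.02,.02)])
im=cv2.imread("pics/b3t.png").astype(int)
s=im[180:225,130:215]; sat=s.max(2)-s.min(2); v=s.max(2)
ch=np.where(sat<22,np.where(v>190,'#',np.where(v>140,'+',np.where(v>90,'-','.'))),' ')
print("cols 130"); print("\n".join(f"{180+i} "+"".join(x) for i,x in enumerate(ch)))
E
```

```text
26.4 0.05872551434127683 29.99827355146408 [ 0.5582  0.278  -0.0199] [-180.     0.   -82.8] [-0.7  2.8  0.4] [0.62 0.3  0.08]
grasp px [167.7 410.5] mid [(0.65, array([-7.6,  5.6]))]
plate top [(0.92, array([193.3, 345.2])), (0.56, array([248.3, 487.9])), (0.48, array([200.1, 155.1])), (0.17, array([168.4, 291. ]))]
plate scene [(0.85, array([231.4, 314. ])), (0.68, array([260.7, 177.6])), (0.66, array([150.5, 424.1]))]
plate_mid top [(0.87, array([197.1, 341. ])), (0.79, array([247.4, 485.8])), (0.52, array([200.6, 162.5])), (0.34, array([135.2, 225.8]))]
plate_mid scene [(0.89, array([222.9, 311. ])), (0.73, array([195.8, 272.7])), (0.67, array([254.2, 172.7])), (0.65, array([160.1, 416.1]))]
0.79 [324.3, 166.4, 365.6, 219.7]
0.6 [466.2, 222.3, 512.6, 274.3]
lips top scene/top [array([173., 402.]), array([158., 425.]), array([198., 195.]), array([204., 145.])]
lips top scene/top [array([172., 402.]), array([157., 425.]), array([198., 194.]), array([204., 144.])]
0 0.012 z long corner 0.0428 top long end [[215.0, 146.0], [191.0, 144.0]] short end [[210.0, 191.0], [185.0, 189.0]] std
[... 5506 characters left out ...]
                 
217                       ......................... .........                            
218                       ......................... .........                            
219                       ......................... .........                            
220                       ......................... ..........                           
221                       ....................................                           
222                        ...................................                           
223                       .......................... .........                           
224                        .........................
```

Request:
{"op": "send_rows", "data": {"increments": [[[0, 0, -0.01, 0], [0, 0, -0.018, 0], [0, 0, -0.024, 0], [0, 0, -0.026, 0.004], [0, 0, -0.026, -0.004], [0, 0, -0.026, 0]]]}}

```text
clock: 27.55
tool_pos: [0.5584, 0.2776, -0.0218]
orientation: [-179.9, 0.0, -82.7]
force: [-8.5, -2.0, 27.0]
opening: 0.0588
gripper_force: 41.6
```

Request:
{"op": "send_rows", "data": {"increments": [[[0, 0, 0.015, 0], [0, 0, 0.02, 0], [0, 0, 0.02, 0], [0, 0, 0.02, 0]]], "jaw": 0.66}}

```text
clock: 28.05
tool_pos: [0.5583, 0.2776, -0.0212]
orientation: [180.0, -0.0, -82.8]
force: [0.0, 1.4, 1.1]
opening: 0.0585
gripper_force: 30.0
```

Request:
{"op": "send_rows", "data": {"increments": [[[0, 0, 0, 0], [0, 0, 0, 0]]], "jaw": 0.67}}

```text
clock: 28.3
tool_pos: [0.5583, 0.2777, -0.021]
orientation: [-180.0, -0.0, -82.8]
force: [0.6, 1.4, 1.2]
opening: 0.0588
gripper_force: 27.0
```

Request:
{"op": "send_rows", "data": {"increments": [[[0, 0, 0, 0], [0, 0, 0, 0]]], "jaw": 0.673}}

```text
clock: 28.55
tool_pos: [0.5582, 0.2777, -0.0209]
orientation: [180.0, -0.0, -82.8]
force: [0.6, 1.2, 0.3]
opening: 0.059
gripper_force: 18.8
```

Request:
{"op": "send_rows", "data": {"increments": [[[0, 0, 0, 0], [0, 0, 0, 0]]], "jaw": 0.676}}

```text
clock: 28.8
tool_pos: [0.558, 0.2775, -0.0209]
orientation: [180.0, -0.0, -82.8]
force: [1.3, 0.8, -0.2]
opening: 0.0593
gripper_force: 14.0
```

Request:
{"op": "send_rows", "data": {"increments": [[[0, 0, 0, 0], [0, 0, 0, 0]]], "jaw": 0.679}}

```text
clock: 29.05
tool_pos: [0.558, 0.2775, -0.021]
orientation: [180.0, -0.0, -82.8]
force: [0.6, -0.0, -0.6]
opening: 0.0592
gripper_force: 9.2
```

Request:
{"op": "send_rows", "data": {"increments": [[[0, 0, 0, 0], [0, 0, 0, 0]]], "jaw": 0.681}}

```text
clock: 29.3
tool_pos: [0.558, 0.2775, -0.021]
orientation: [180.0, -0.0, -82.8]
force: [0.7, 0.2, -0.9]
opening: 0.0599
gripper_force: 6.0
```

Request:
{"op": "send_rows", "data": {"increments": [[[0, 0, 0, 0], [0, 0, 0, 0]]], "jaw": 0.683}}

```text
clock: 29.55
tool_pos: [0.558, 0.2775, -0.0209]
orientation: [180.0, -0.0, -82.8]
force: [-0.2, -1.0, -1.0]
opening: 0.0596
gripper_force: 2.7
```

Request:
{"op": "send_rows", "data": {"increments": [[[0, 0, 0, 0], [0, 0, 0, 0], [0, 0, 0, 0]]], "jaw": 0.684}}

```text
clock: 29.92
tool_pos: [0.558, 0.2775, -0.0209]
orientation: [180.0, -0.0, -82.8]
force: [1.1, 0.1, -0.8]
opening: 0.0599
gripper_force: 1.2
```

```bash
python3 strip.py b4 | grep -v "^30"
```

```text
29.93 0.05991114102454183 1.2312578782439232 [ 0.558   0.2775 -0.0209] [180.   -0.  -82.8] [ 1.1  0.1 -0.8] [-0.07  0.15  0.06]
grasp px [168.  410.3] mid [(0.47, array([-8.2,  7.8]))]
cols 390
150 ......... .     .......-----------------.....   
151 ......... ...      ......-------------..........
152 ........  .....      .......---------...........
153 ........ --...-- --    ........----.............
154  ......  ....--- ---      ......-...............
155     ...  ........---      ......................
156       ...---.....-----------....................
157         ------...-.-.----.......................
158         ------.......-..........................
159         -----------.............................
160         -------------...........................
161         ---------------.........................
162         ----------------........... ...........-
163         ---...----------..........   ..-......--
164         ---....---------..........  ..----..----
165          --....   -------......... ...----------
166           -....     -------......  ...----------
167  
[... 737 characters left out ...]
181                                                 
182                                                 
183                                                 
0 0 [[170.0, 396.0], [177.0, 411.0], [168.0, 396.0], [176.0, 411.0], [157.0, 416.0], [163.0, 431.0], [155.0, 416.0], [162.0, 431.0]]
0 0.016 [[166.0, 396.0], [173.0, 412.0], [164.0, 396.0], [171.0, 412.0], [153.0, 416.0], [159.0, 431.0], [151.0, 416.0], [158.0, 432.0]]
15 0 [[167.0, 396.0], [174.0, 411.0], [166.0, 396.0], [173.0, 412.0], [162.0, 414.0], [169.0, 430.0], [160.0, 415.0], [167.0, 430.0]]
15 0.016 [[163.0, 396.0], [170.0, 412.0], [161.0, 397.0], [168.0, 412.0], [158.0, 415.0], [164.0, 430.0], [156.0, 415.0], [163.0, 431.0]]
```

Request:
{"op": "send_rows", "data": {"increments": [[[0, 0, 0, 0], [0, 0, 0, 0]]], "jaw": 0.6844}}

```text
clock: 30.28
tool_pos: [0.5582, 0.2776, -0.0209]
orientation: [180.0, -0.0, -82.8]
force: [-0.8, 0.4, -0.7]
opening: 0.0598
gripper_force: 0.8
```

Request:
{"op": "send_rows", "data": {"increments": [[[0, 0, 0, 0], [0, 0, 0, 0]]], "jaw": 0.6847}}

```text
clock: 30.52
tool_pos: [0.5582, 0.2777, -0.0208]
orientation: [-180.0, 0.0, -82.8]
force: [-0.3, 0.2, -1.6]
opening: 0.0603
gripper_force: 0.5
```

```bash
python3 strip.py b5 | grep -v "^30"
```

```text
grasp px [167.9 410.4] mid [(0.63, array([-4.6,  9.2]))]
cols 390
150 ...........     .......-----------------.....   
151 ......... ....     .......------------..........
152 ........   ....-     .......---------...........
153 ........ .....--        .......----.............
154   .....  ...----          ......-...............
155     ...  .....-.          ......................
156       ...---.....-.   -------...................
157        -------.......-------....................
158         ------.........----.....................
159         -----...---....--.......................
160         ----....-----...........................
161         ---.....-------.........................
162         ---....---------.......................-
163         ---..------------.........   ..-......--
164         ----------------..........  ..-----.----
165          ----------------......... ...----------
166           -----------------....... ...----------
167            -----------------...... -----------  
168               --------------.---..--- -------   
169                 -------
[... 609 characters left out ...]
181                                                 
182                                                 
183                                                 
0 0 [[170.0, 396.0], [177.0, 411.0], [168.0, 396.0], [175.0, 411.0], [157.0, 416.0], [163.0, 431.0], [155.0, 416.0], [162.0, 431.0]]
0 0.016 [[166.0, 396.0], [173.0, 412.0], [164.0, 396.0], [171.0, 412.0], [153.0, 416.0], [159.0, 432.0], [151.0, 416.0], [158.0, 432.0]]
15 0 [[167.0, 396.0], [174.0, 411.0], [166.0, 396.0], [173.0, 412.0], [162.0, 415.0], [169.0, 430.0], [160.0, 415.0], [167.0, 430.0]]
15 0.016 [[163.0, 396.0], [170.0, 412.0], [161.0, 397.0], [168.0, 413.0], [158.0, 415.0], [164.0, 430.0], [156.0, 416.0], [163.0, 431.0]]
```

The plate slid down gently as the grip eased and is now nearly flat. I'll ease it off fully, lift clear and check.

Request:
{"op": "send_rows", "data": {"increments": [[[0, 0, 0, 0], [0, 0, 0, 0], [0, 0, 0, 0]]], "jaw": 0.686}}

```text
clock: 31.0
tool_pos: [0.5582, 0.2777, -0.0208]
orientation: [-180.0, 0.0, -82.8]
force: [-0.4, -0.4, -0.3]
opening: 0.0601
gripper_force: 0.0
```

Request:
{"op": "send_rows", "data": {"increments": [[[0, 0, 0, 0], [0, 0, 0, 0], [0, 0, 0, 0], [0, 0, 0, 0]]], "jaw": 0.8}}

```text
clock: 31.5
tool_pos: [0.5582, 0.2777, -0.0208]
orientation: [180.0, -0.0, -82.8]
force: [0.0, -0.1, 0.1]
opening: 0.07
gripper_force: 0.0
```

Request:
{"op": "send_rows", "data": {"increments": [[[0, 0, 0.03, 0], [0, 0, 0.1, 0], [0, 0, 0.25, 0], [0, 0, 0.5, 0], [0, -0.2, 0.75, 0], [0, -0.6, 0.75, 0], [0, -1, 0.75, 0], [0, -1, 0.75, 0], [0, -1, 0.75, 0]]]}}

```text
clock: 32.62
tool_pos: [0.5581, 0.0754, 0.1306]
orientation: [-179.9, 0.0, -83.0]
force: [0.9, 0.8, 0.1]
opening: 0.07
gripper_force: 0.0
```

```bash
python3 - <<'E'
from fit import *
# inverted plate on rails: slab + standoffs up
def cyl(x,y,z0,z1): return [(x+.005*np.cos(t),y+.005*np.sin(t),z) for t in np.arange(0,6.28,.8) for z in(z0,z1)]
P=[box(.11,.06,.036,.042)]+[cyl(x,y,.042,.067) for x in(-.02,.02) for y in(-.03,.03)]
o=ctrl.get_obs(); print(o["clock"],o["tool_pos"],o["force"])
for cam in("top","scene"):
  snap(cam,"f_"+cam); u=proj(cam,(.5557,.295,.04))
  for n in("plate","cradle"):
   for d in ctrl.trace(n,cam):
    b=d["bbox"]
    if b[0]<u[1]<b[2] and b[1]<u[0]<b[3]:
      if n=="plate": print(cam,n,d["conf"],*fit(cam,d["mask"],P,[.5557,.295,.125]))
      else: print(cam,n,d["conf"],*fit(cam,d["mask"],CRADLE+P[:0]+[[(p[0]*1,p[1],p[2]) for p in q] for q in P],[.5557,.295,.125]))
  for n in("plate_mid","cradle_seat"): print(cam,n,[(round(d["conf"],2),at(cam,d["pixel"],.039 if n=="plate_mid" else .036).round(4)) for d in ctrl.spot_point(n,cam) if np.linalg.norm(d["pixel"]-u)<30])
E
```

```text
32.625 [0.55810283 0.07537659 0.13061916] [0.89384544 0.77433021 0.05720756]
top plate_mid []
top cradle_seat []
scene plate 0.76 [0.54984119 0.3152069  0.11979838] 0.11128142244022073
scene cradle 0.73 [0.55567203 0.2926349  0.18169791] 0.8007829491083079
scene plate_mid [(0.57, array([0.5575, 0.3018, 0.039 ]))]
scene cradle_seat [(0.65, array([0.5606, 0.3045, 0.036 ]))]
```

Request:
{"op": "send_rows", "data": {"increments": [[[0, -0.3, 0.1, 0], [0, -0.6, 0.1, 0], [0, -1, 0.1, 0], [0, -1, 0.1, 0], [0, -1, 0.1, 0]]]}}

```text
clock: 33.75
tool_pos: [0.558, -0.1233, 0.1489]
orientation: [180.0, 0.0, -82.9]
force: [-0.8, 0.5, -1.4]
opening: 0.0701
gripper_force: 0.0
```

```bash
cat > fin.py <<'E'
from fit import *
def cyl(x,y,z0,z1): return [(x+.005*np.cos(t),y+.005*np.sin(t),z) for t in np.arange(0,6.28,.8) for z in(z0,z1)]
P=[box(.11,.06,.036,.042)]+[cyl(x,y,.042,.067) for x in(-.02,.02) for y in(-.03,.03)]
def fin(tag):
  for cam in("top","scene"):
    im=snap(cam,tag+cam); u=proj(cam,(.5557,.295,.04))
    for d in ctrl.trace("plate",cam):
      b=d["bbox"]
      if b[0]-8<u[1]<b[2]+8 and b[1]-8<u[0]<b[3]+8: print(cam,"plate",round(d["conf"],2),b,d["mask"].sum(),*fit(cam,d["mask"],P,[.5557,.295,.125]))
    for n in("plate_mid","cradle_seat","plate"): print(cam,n,[(round(d["conf"],2),np.round(d["pixel"],1),at(cam,d["pixel"],{"plate_mid":.039,"cradle_seat":.036,"plate":.067}[n]).round(4)) for d in ctrl.spot_point(n,cam) if np.linalg.norm(d["pixel"]-u)<30])
    r,c=np.round(u).astype(int); s=cv2.cvtColor(im,cv2.COLOR_RGB2HSV)[r-28:r+28,c-45:c+45].astype(int)
    ch=np.where(s[:,:,1]<50,np.where(s[:,:,2]>170,'#',np.where(s[:,:,2]>110,'+','-')),np.where(s[:,:,2]>180,',',' '))
    print(cam,"origin",r-28,c-45); print("\n".join("".join(x) for x in ch))
E
python3 -c "
from fin import *
fin('g_')
for cam in('top','scene'):
  for x,y in((.04,.058),(-.04,.058),(.04,-.058),(-.04,-.058),(.03,.055),(-.03,.055),(.03,-.055),(-.03,-.055)):
    c,s=np.cos(.127),np.sin(.127); z=.04 if abs(x)>.035 else .042
    print(cam,x,y,proj(cam,(.5557+c*x-s*y,.295+s*x+c*y,z)).round(1))
"
```

```text
top plate_mid []
top cradle_seat []
top plate []
top origin 173 124
                                                                                          
                                                                                          
                                                                                          
                                                                                          
                                                                                          
                                                                                          
                                                                                          
                                                                                          
                                                                                          
                                                                                          
                                                                                          
                               
[... 9321 characters left out ...]
,,,,,,,,,########### ,
                ,,,,,,, ,,,,,,,,,,,,,,,,,,,,,,,,,,,,,     , ,,,,,,,,,,,,,,,,###########,,,
               ,,,,,, ,,,,,,,,,,,,,,,,,,,,,,,,,,,,,,    ,,,,,,,,,,,,,,,,,,,###########,,,,
top 0.04 0.058 [187.5 144. ]
top -0.04 0.058 [220.  146.8]
top 0.04 -0.058 [181.6 190.8]
top -0.04 -0.058 [214.1 194. ]
top 0.03 0.055 [191.3 145.2]
top -0.03 0.055 [215.7 147.3]
top 0.03 -0.055 [185.7 189.7]
top -0.03 -0.055 [210.1 192.1]
scene 0.04 0.058 [161.4 434.5]
scene -0.04 0.058 [152.8 414. ]
scene 0.04 -0.058 [175.9 413.5]
scene -0.04 -0.058 [166.5 392.9]
scene 0.03 0.055 [160.2 431.4]
scene -0.03 0.055 [153.7 416.1]
scene 0.03 -0.055 [173.8 411.5]
scene -0.03 -0.055 [166.7 396. ]
```

The plate is standoffs-up, but its far corner shows at (158,435) instead of (160,431). It lies about 15 mm too far in +y, with its end on the far lip. I'll shut the fingers and push it back by the two far standoffs.

Request:
{"op": "send_rows", "data": {"increments": [[[0, 0.3, 0, 0], [-0.02, 0.6, 0, 0], [-0.04, 0.9, 0, 0], [-0.06, 1, 0, 0]]], "jaw": 0}}

```text
clock: 34.75
tool_pos: [0.546, 0.0808, 0.1493]
orientation: [-180.0, 0.0, -82.6]
force: [0.7, -0.7, 0.7]
opening: 0.0355
gripper_force: 0.0
```

Request:
{"op": "send_rows", "data": {"increments": [[[0, 0.3, 0, 0], [0, 0.6, 0, 0], [0, 0.9, 0, 0], [0, 1, 0, 0]]]}}

```text
clock: 35.25
tool_pos: [0.5458, 0.281, 0.1489]
orientation: [-180.0, 0.0, -82.6]
force: [-0.4, -0.9, -0.0]
opening: 0.0009
gripper_force: 0.0
```

Request:
{"op": "send_rows", "data": {"increments": [[[0, 0.3, 0, 0], [0, 0.463, 0, 0], [0, 0.463, 0, 0], [0, 0.463, -0.15, 0], [0, 0.463, -0.3, 0], [0, 0.463, -0.43, 0], [0, 0.463, -0.53, 0], [0, 0.463, -0.6, 0], [0, 0.463, -0.64, 0], [0, 0.463, -0.655, 0], [0, 0.463, -0.655, 0]]]}}

```text
clock: 36.62
tool_pos: [0.5464, 0.3701, 0.0189]
orientation: [-180.0, 0.0, -82.8]
force: [-0.4, -0.2, 0.8]
opening: 0.0007
gripper_force: 0.1
```

Request:
{"op": "send_rows", "data": {"increments": [[[0.003, -0.03, 0, 0], [0.006, -0.05, 0, 0], [0.008, -0.065, 0, 0], [0.01, -0.08, 0, 0], [0.012, -0.095, 0, 0], [0.013, -0.105, 0, 0], [0.014, -0.115, 0, 0], [0.014, -0.115, 0, 0]]]}}

```text
clock: 37.62
tool_pos: [0.5492, 0.3473, 0.0184]
orientation: [-180.0, 0.0, -82.8]
force: [-0.1, 1.1, 4.4]
opening: 0.0005
gripper_force: 2.4
```

Request:
{"op": "send_rows", "data": {"increments": [[[0.001, -0.01, 0, 0], [0.002, -0.02, 0, 0], [0.004, -0.03, 0, 0], [0.004, -0.035, 0, 0], [0.004, -0.035, 0, 0]]]}}

```text
clock: 38.25
tool_pos: [0.5493, 0.3394, 0.0177]
orientation: [179.9, -0.1, -82.8]
force: [0.6, 1.2, 0.6]
opening: 0.0004
gripper_force: 0.8
```

```bash
python3 - <<'E'
from fin import *
print(ctrl.get_obs()["force"])
im=snap("scene","h1")
for k in range(2):
  ctrl.snapshot("scene"); u=proj("scene",(.5557,.295,.04))
  for d in ctrl.trace("plate","scene"):
    b=d["bbox"]
    if b[0]-8<u[1]<b[2]+8 and b[1]-8<u[0]<b[3]+8: print(round(d["conf"],2),np.round(b),d["mask"].sum(),*fit("scene",d["mask"],P,[.5557,.295,.125]))
r,c=166,414; s=cv2.cvtColor(im,cv2.COLOR_RGB2HSV)[145:182,385:445].astype(int)
ch=np.where(s[:,:,1]<50,np.where(s[:,:,2]>170,'#',np.where(s[:,:,2]>110,'+','-')),np.where(s[:,:,2]>180,',',' '))
print("\n".join(f"{145+i} "+"".join(x) for i,x in enumerate(ch)))
E
```

```text
[0.5819214  1.1641472  0.62796015]
0.78 [403. 153. 428. 178.] 356 [0.55780764 0.29376042 0.18032407] 0.2415671117357695
0.98 [399. 149. 429. 179.] 441 [0.55637204 0.29547318 0.13827792] 0.09132161089052751
145            ,,,,,,,,,,,          ++++------------------   +++
146          ,,,,,,,,,,,,,          ++++---------++    ------+++
147        ,,,,,,,,,,,,, , ,,,,      +++---+++++++         -++++
148      ,,,,,,,,,,,,,,,,,,,,        +++---+++++++          +++-
149   ,,,,,,,,,,,,,,,,,,,,,          +++---+++++++           ++-
150 ,,,,,,,,,,,,,,,,  ,              +++---++++++           ++++
151 ,,,,,,,,,,,,,,           ,,,  +++++----++++++           ++++
152 ,,,,,,,,,,,,,                 +++++-----++++            +++ 
153 ,,,,,,,,,                    ++++++----+++++                
154 ,,,,,,,                      ++++++----+++++                
155 ,,,,                         -+++++---++++++                
156 ,,      ,,                   ++++++---+-++++                
157      ,,,,  ,               +-++-------+-+++                 
158  ,,,,,,,          ++++    ++-++++-----+-+++  
[... 797 characters left out ...]
71 ,,             ,,  +++#########+++                          
172 ,   ,,            ,  +++######++                            
173    ,,,               , +++##++                              
174   ,,,                  ,  +++ ,        ,,,,                 
175 ,,,,                    ,,  ,,,      ,,,,                   
176 ,,                        ,,,,      ,,,,   ,,,,             
177                                   ,,,,,   ,,,,,,            
178       ,,                         ,,,,   ,,,,,,,,,,          
179                                  ,,,   ,,,,,,,,,,,          
180             ,                    ,    ,,,,,,,,,,,           
181    ,,        ,                       ,,,,,,,,,,
```

Request:
{"op": "send_rows", "data": {"increments": [[[-0.004, 0.03, 0, 0], [-0.008, 0.06, 0, 0], [-0.008, 0.06, 0.15, 0], [-0.008, 0.06, 0.4, 0], [-0.008, 0.06, 0.7, 0], [-0.1, -0.3, 0.75, 0], [-0.1, -0.7, 0.75, 0], [-0.1, -1, 0.75, 0], [-0.1, -1, 0.75, 0]]]}}

```text
clock: 39.62
tool_pos: [0.5292, 0.1379, 0.1687]
orientation: [-180.0, 0.0, -82.9]
force: [-0.1, 0.3, 0.3]
opening: 0.0005
gripper_force: 0.0
```

Request:
{"op": "send_rows", "data": {"increments": [[[0, -0.3, 0, 0], [0, -0.6, 0, 0], [0, -0.9, 0, 0], [0, -1, 0, 0]]]}}

```text
clock: 40.12
tool_pos: [0.5293, -0.0622, 0.1682]
orientation: [180.0, -0.0, -82.9]
force: [0.5, 0.7, -0.3]
opening: 0.0007
gripper_force: 0.0
```

Request:
{"op": "send_rows", "data": {"increments": [[[0, -0.3, 0, 0], [0, -0.6, 0, 0], [0, -0.9, 0, 0], [0, -1, 0, 0]]]}}

```text
clock: 40.62
tool_pos: [0.5294, -0.2623, 0.1678]
orientation: [180.0, 0.0, -82.9]
force: [0.2, 0.1, -0.7]
opening: 0.0001
gripper_force: 0.0
```

```bash
python3 - <<'E'
from fin import *
u0=(.5557,.295,.04)
for cam in("top","scene","scene"):
  im=snap(cam,"z_"+cam); u=proj(cam,u0)
  for d in ctrl.trace("plate",cam):
    b=d["bbox"]
    if b[0]-8<u[1]<b[2]+8 and b[1]-8<u[0]<b[3]+8: print(cam,round(d["conf"],2),np.round(b),d["mask"].sum(),*fit(cam,d["mask"],P,[.5557,.295,.125]))
s=cv2.cvtColor(im,cv2.COLOR_RGB2HSV)[145:182,385:445].astype(int)
ch=np.where(s[:,:,1]<50,np.where(s[:,:,2]>170,'#',np.where(s[:,:,2]>110,'+','-')),np.where(s[:,:,2]>180,',',' '))
print("\n".join(f"{145+i} "+"".join(x) for i,x in enumerate(ch)))
# colour-segmented silhouette fit as a check
g=cv2.cvtColor(im,cv2.COLOR_RGB2HSV); m=((g[:,:,1]<60)).astype(np.uint8); m[:145]=0;m[178:]=0;m[:,:393]=0;m[:,439:]=0
n,l,st,_=cv2.connectedComponentsWithStats(m,connectivity=4); k=1+np.argmax(st[1:,4]); m=cv2.morphologyEx((l==k).astype(np.uint8),cv2.MORPH_CLOSE,np.ones((3,3)))
print("colour",*fit("scene",m,P,[.5557,.295,.125]))
for off in(-.015,0,.015):
    print(off,[proj("scene",(.5557+np.cos(.127)*x-np.sin(.127)*(y+off),.295+np.sin(.127)*x+np.cos(.127)*(y+off),z)).round(1).tolist() for x,y,z in((-.03,-.055,.042),(.03,-.055,.036),(.03,.055,.042),(-.02,-.03,.067),(.02,-.03,.067),(-.02,.03,.067),(.02,.03,.067))])
E
```

```text
scene 0.74 [400. 152. 430. 178.] 412 [0.55566365 0.2971449  0.13649652] 0.11870066788099574
145 ,,,      ,,,,,,,,,,,,,,   ,,,,,,,,         ,            ,,,,
146        ,,,,,,,,,,,,,,,,,,,,,,,,,                      ,,,,,,
147 ,    ,,,,,,,,,,,,,,,,,,,,,,,,          ,           ,,,,,,,  
148 , ,,,,,,,,,,,,,,,,,,,,,,,,,     ,  ,,,           ,,,,,,,   ,
149 ,,,,,,,,,,,,,,,,,,,,,,,,      ,,,, ,          ,,,,,,,,   ,,,
150 ,,,,,,,,,,,,,,,,,,,,,       ,,,,,           ,,,,,,,   ,,,,,,
151 ,,,,,,,,,,,,,,,,,, ,    ,,,,, ##         ,,,,,,,    ,,,,,,,,
152 ,,,,,,,,,,,,,,,       ,,,,,,  ++       ,,,,,,, ,  ,,,,,,,,,,
153 ,,,,,,,,,,,       ,,,,,,,,,  +++    ,,,,,,,     ,,,,,,,  ,,,
154 ,,,,,,,       ,,,,,,,,,,     +++ ,,,,,,,,   ,,,,,,,,, ,,,,,,
155 ,,,,,,     ,,,,,,,,,,        ++++##,,,, ## ,,,,,,,,,,,,,,,, 
156 ,,,    ,,,,,,,,,,,,          +++#####,, +++ ,,,,,,,,,,,,,   
157    ,,,,,,,,,,,,,,          #+++++######+++  ,,,,,,,,,,,     
158 ,,,,,,,,,,,,,,,    ##   , ##++++#######++++,,,,,,,,,,,      
159 ,,,,,,,,,,,,,      ++   ###############++++#,,,,,,,,,       
160 ,,,,,,,,,,,        ++  ######
[... 1113 characters left out ...]
,,   ,,,,,,,,,,,,,     
178  ,,   ,,,                        ,,,,   ,,,,,,,,,,,,,       
179                                  ,,,   ,,,,,,,,,,,,         
180     ,      ,,,                   ,   ,,,,,,,,,,,,,          
181   ,,,,       ,                       ,,,,,,,,,,,,          ,
colour [0.5565783  0.2965671  0.14957612] 0.061362301820317086
-0.015 [[168.6, 393.1], [177.3, 408.4], [161.9, 428.8], [159.9, 401.1], [164.6, 411.6], [152.8, 412.3], [157.2, 422.7]]
0 [[166.7, 396.0], [175.4, 411.3], [160.2, 431.4], [158.1, 404.0], [162.7, 414.4], [151.0, 415.0], [155.4, 425.4]]
0.015 [[164.9, 398.8], [173.5, 414.1], [158.4, 434.0], [156.3, 406.8], [160.8, 417.2], [149.3, 417.7], [153.6, 428.0]]
```

```bash
python3 -c "
from plant import ctrl
print(ctrl.close_job())"
```

```text
the job is handed in; nothing more can be done
None
```

I handed the job in at about 41 s: the plate lies on the cradle's rails with its standoffs up, within about 2 mm and 0.02 rad of centred by my last camera fit, the arm clear; the verdict wasn't shown.

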